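# Load freshly lacquered boards onto the curing bed with a lifter

## Task

The small boards on the right are freshly lacquered, so never touch them with the gripper: slide the lifter's blade under each one, lift it clear and set it down square inside a white-outlined bay of the curing bed, one board to a bay, whichever bay you like. When all the boards there are lie flat in bays, lay the lifter back lengthwise on its mat and let go of it, then press the start button fully down and let it come up again. Leave the tape measure and the carpenter's pencil where they are.

Things in the scene. Friction and masses are not known exactly. Their poses are not given: they have to be found in the camera images.
- lifter: cranked steel spatula, wooden handle, 150 g. Origin: underside of the blade, x along it away from the handle. Blade flat, 44 mm wide (y), 2.5 mm thick, x -50 to +45 mm. An 8 mm neck rises from its back end (x -46) to the handle: a bar parallel to the blade, x -58 to -140 mm, 24 mm wide (y), 20 mm high, centre 62 mm above the underside. It stands alone on its blade; balance at x -27 mm
- lifter_grip (a point): point to grip on the lifter's handle, its centre at x = -82 mm, 62 mm above the blade's underside
- lifter_mid (a point): middle of the lifter's whole length, x = -47 mm from its origin, at the height of the blade's underside
- mat: the lifter's mat, black rubber, 230 (x) x 90 (y) x 3 mm thick, flat on the table and fixed; origin at the centre of its underside. At the start the lifter lies on it lengthwise
- bed: curing bed, fixed: green plate 130 (x) x 550 mm (y -310 to +240), 6 mm high, with four white-outlined bays (112 mm squares) in a row along y. Origin: underside, middle of the row of bays; x points away from the robot, to the lamp head, which starts at x +130 mm, 170 mm high. At y -240 to -310 a grey console 28 mm high carries the start button
- start (a joint): travel of the start button in m: 0 up, 0.006 fully down; a spring of about 5 N at full travel returns it
- start_top (a point): centre of the top of the start button, a grey round cap 32 mm across on the console; it presses straight down
- bay0 (a point): centre of bay 0 on the bed's top surface, 6 mm above the table; axes as the bed's; bays are 118 mm apart
- board0: lacquered wooden board, 50 to 120 g, may be absent. Deck 90 x 90 x 9 mm on two runners (8 mm wide, 80 mm long, 13 mm high) along its x axis at y +-38 mm: its flat underside is 13 mm up, over a clear way 68 mm wide, open at both x ends. Origin: centre, at the height of the runners' undersides; 22 mm high. Dark stripes along the top lie over the runners
- bay1 (a point): centre of bay 1 on the bed's top surface, 6 mm above the table; axes as the bed's; bays are 118 mm apart
- board1: lacquered wooden board, 50 to 120 g, may be absent. Deck 90 x 90 x 9 mm on two runners (8 mm wide, 80 mm long, 13 mm high) along its x axis at y +-38 mm: its flat underside is 13 mm up, over a clear way 68 mm wide, open at both x ends. Origin: centre, at the height of the runners' undersides; 22 mm high. Dark stripes along the top lie over the runners
- bay2 (a point): centre of bay 2 on the bed's top surface, 6 mm above the table; axes as the bed's; bays are 118 mm apart
- board2: lacquered wooden board, 50 to 120 g, may be absent. Deck 90 x 90 x 9 mm on two runners (8 mm wide, 80 mm long, 13 mm high) along its x axis at y +-38 mm: its flat underside is 13 mm up, over a clear way 68 mm wide, open at both x ends. Origin: centre, at the height of the runners' undersides; 22 mm high. Dark stripes along the top lie over the runners
- bay3 (a point): centre of bay 3 on the bed's top surface, 6 mm above the table; axes as the bed's; bays are 118 mm apart
- board3: lacquered wooden board, 50 to 120 g, may be absent. Deck 90 x 90 x 9 mm on two runners (8 mm wide, 80 mm long, 13 mm high) along its x axis at y +-38 mm: its flat underside is 13 mm up, over a clear way 68 mm wide, open at both x ends. Origin: centre, at the height of the runners' undersides; 22 mm high. Dark stripes along the top lie over the runners
- tape: bystander, not to be moved: tape measure, 62 x 62 x 32 mm high; origin at the underside
- pencil: bystander, not to be moved: flat carpenter's pencil, 175 x 14 x 7 mm, along x; origin at the underside
Mind the look-alikes: they are no part of the job. Leave any orange look-alike of the board1 alone.

How it is judged:
On the way, in this order (a step that is already met when the one before it is completed fails the run):
1. a board has been lifted clear of the table on the lifter (((height (world z) of board0 above 0.025 m and contact force between board0 and lifter above 0.1 N) or (height (world z) of board1 above 0.025 m and contact force between board1 and lifter above 0.1 N) or (height (world z) of board2 above 0.025 m and contact force between board2 and lifter above 0.1 N) or (height (world z) of board3 above 0.025 m and contact force between board3 and lifter above 0.1 N))), for 0.2 s.
2. every board that is present lies flat and still in a bay of its own (((x of board0 in the frame of bay0 between -0.02 and 0.02 m and y of board0 in the frame of bay0 between -0.02 and 0.02 m and z of board0 in the frame of bay0 between -0.004 and 0.005 m) or (x of board0 in the frame of bay1 between -0.02 and 0.02 m and y of board0 in the frame of bay1 between -0.02 and 0.02 m and z of board0 in the frame of bay1 between -0.004 and 0.005 m) or (x of board0 in the frame of bay2 between -0.02 and 0.02 m and y of board0 in the frame of bay2 between -0.02 and 0.02 m and z of board0 in the frame of bay2 between -0.004 and 0.005 m) or (x of board0 in the frame of bay3 between -0.02 and 0.02 m and y of board0 in the frame of bay3 between -0.02 and 0.02 m and z of board0 in the frame of bay3 between -0.004 and 0.005 m)) and angle between each of board0, board1, board2, board3's own z axis and vertical below 0.08 rad and (angle between the x axis of board0 and the x axis of bed, either way round below 0.25 rad or angle between the x axis of board0 and the y axis of bed, either way round below 0.25 rad) and linear speed of each of board0, board1, board2, board3 below 0.03 m/s and ((x of board1 in the frame of bay0 between -0.02 and 0.02 m and y of board1 in the frame of bay0 between -0.02 and 0.02 m and z of board1 in the frame of bay0 between -0.004 and 0.005 m) or (x of board1 in the frame of bay1 between -0.02 and 0.02 m and y of board1 in the frame of bay1 between -0.02 and 0.02 m and z of board1 in the frame of bay1 between -0.004 and 0.005 m) or (x of board1 in the frame of bay2 between -0.02 and 0.02 m and y of board1 in the frame of bay2 between -0.02 and 0.02 m and z of board1 in the frame of bay2 between -0.004 and 0.005 m) or (x of board1 in the frame of bay3 between -0.02 and 0.02 m and y of board1 in the frame of bay3 between -0.02 and 0.02 m and z of board1 in the frame of bay3 between -0.004 and 0.005 m)) and (angle between the x axis of board1 and the x axis of bed, either way round below 0.25 rad or angle between the x axis of board1 and the y axis of bed, either way round below 0.25 rad) and ((x of board2 in the frame of bay0 between -0.02 and 0.02 m and y of board2 in the frame of bay0 between -0.02 and 0.02 m and z of board2 in the frame of bay0 between -0.004 and 0.005 m) or (x of board2 in the frame of bay1 between -0.02 and 0.02 m and y of board2 in the frame of bay1 between -0.02 and 0.02 m and z of board2 in the frame of bay1 between -0.004 and 0.005 m) or (x of board2 in the frame of bay2 between -0.02 and 0.02 m and y of board2 in the frame of bay2 between -0.02 and 0.02 m and z of board2 in the frame of bay2 between -0.004 and 0.005 m) or (x of board2 in the frame of bay3 between -0.02 and 0.02 m and y of board2 in the frame of bay3 between -0.02 and 0.02 m and z of board2 in the frame of bay3 between -0.004 and 0.005 m)) and (angle between the x axis of board2 and the x axis of bed, either way round below 0.25 rad or angle between the x axis of board2 and the y axis of bed, either way round below 0.25 rad) and ((x of board3 in the frame of bay0 between -0.02 and 0.02 m and y of board3 in the frame of bay0 between -0.02 and 0.02 m and z of board3 in the frame of bay0 between -0.004 and 0.005 m) or (x of board3 in the frame of bay1 between -0.02 and 0.02 m and y of board3 in the frame of bay1 between -0.02 and 0.02 m and z of board3 in the frame of bay1 between -0.004 and 0.005 m) or (x of board3 in the frame of bay2 between -0.02 and 0.02 m and y of board3 in the frame of bay2 between -0.02 and 0.02 m and z of board3 in the frame of bay2 between -0.004 and 0.005 m) or (x of board3 in the frame of bay3 between -0.02 and 0.02 m and y of board3 in the frame of bay3 between -0.02 and 0.02 m and z of board3 in the frame of bay3 between -0.004 and 0.005 m)) and (angle between the x axis of board3 and the x axis of bed, either way round below 0.25 rad or angle between the x axis of board3 and the y axis of bed, either way round below 0.25 rad)), for 0.2 s.
3. the lifter lies flat on its mat, let go (horizontal distance between lifter_mid and mat below 0.045 m and angle between the x axis of lifter and the x axis of mat, either way round below 0.35 rad and angle between lifter's own z axis and vertical below 0.1 rad and height (world z) of lifter below 0.012 m and linear speed of lifter below 0.03 m/s and contact force between the fingers and lifter below 0.05 N), for 0.3 s.
4. the start button is fully down (value of joint start above 0.005 m), for 0.1 s.
5. the start button has come up again (value of joint start below 0.001 m), for 0.1 s.
At the end, for the whole second after the job is handed in: Each board present lies flat (0.08 rad) and still in its own bay, within 20 mm of its centre each way and 0.25 rad of square; the lifter lies flat on its mat, middle within 45 mm of the mat's centre, along it within 0.35 rad; the button is up (all of step 2 and horizontal distance between lifter_mid and mat below 0.045 m and angle between the x axis of lifter and the x axis of mat, either way round below 0.35 rad and angle between lifter's own z axis and vertical below 0.1 rad and height (world z) of lifter below 0.012 m and linear speed of lifter below 0.03 m/s and value of joint start below 0.001 m); the robot touches nothing.
It fails at once if the gripper or arm touches a lacquered board (contact force between any of the fingers, the arm and board0 above 0.3 N or contact force between any of the fingers, the arm and board1 above 0.3 N or contact force between any of the fingers, the arm and board2 above 0.3 N or contact force between any of the fingers, the arm and board3 above 0.3 N).
It fails at once if a bystander is moved more than 4 cm (distance of any of tape, pencil from where it was at the start of the episode above 0.04 m).
Of board0, board1, board2, board3 only 3 to 4 are there at a start; the rules pass over those that are not, and their reading is None.
At some moment in a run one of board0, board1, board2, board3 may be knocked a few centimetres aside while the robot is not near it.
It also fails if it takes over 210 s, if anything falls off the work surface, if the arm or the gripper's body presses on something with over 40 N, if the wrist force passes 120 N, or if a joint passes its speed limit or range.

## Robot

A 6-joint arm with a two-finger parallel gripper is mounted at the origin on the work surface. World frame = base frame: x ahead of the robot, y to its left, z up, the work surface at z = 0. Lengths are in m, angles in rad, forces in N, time in s.
With the tool pointing down it reaches from about 0.375 to 0.925 m from the base axis. Payload 5.7 kg.
Tool frame: the origin (TCP) lies midway between the tips of the shut fingers; the grasp point (between the pads) lies 19 mm behind it (r.pinch_z is the z of the grasp point in the tool frame, in m); z points along the fingers, y is the direction in which the jaws open and shut (so a half turn about z gives the same grasp; the last joint's range is limited). The gripper opens to 85 mm and grips with 20 to 120 N. Pads are 22 mm wide; open, the fingers measure 114 mm over their backs; the gripper's body (76 mm by 85 mm) begins 54 mm behind the grasp point. The pads swing forward as they close: fully open they stand 13 mm farther back than shut.
Start: joints at [-1.434, 0.359, 1.51, -0, 1.272, -0.115], TCP at [0.149, -0.581, 0.231] pointing down, gripper open.
Joint ranges: [-2.97, 2.97], [-1.01, 2.36], [0.21, 2.38], [-0.96, 4.11], [0.2, 2.71], [-2.98, 2.98]. Speed limits (rad/s): [2.39, 2.39, 3.14, 3.14, 3.14, 3.14].

## Interface

Orientations are given as a unit quaternion [x, y, z, w].
In Python, from rig import status, snapshot, r gives the robot as it stands.
- The arm moves only by the tool drive_tool, never from a script. Its argument "moves" is a list of rows, each a list of 6 numbers: the shift along the tool's x, y, z in mm, then the turn, a rotation vector about the tool's x, y, z in rad. In form: [[dx, dy, dz, rx, ry, rz], ...]. A call has 1 to 8 rows; each row is the pose to reach, as a shift and turn from the pose measured when the call began, along the tool's axes at that moment; what a row does not reach only later rows make up. A row lasts 1/10 s, in which the tool goes at most 50 mm and 8.59 degrees, less where a joint would pass 70% of its speed; a pose out of reach is approached as far as the arm can. A call with a gripper value outside its range is refused whole. "hand" is the opening, from 0 (shut) to 1 (fully open), set as the call begins (left out, the last holds). The fingers move at their own pace and stop on an object; "newtons" is the grip in N (left out, the last holds). Time passes only in rows, so rows that repeat a pose let the fingers close. It gives the time, the measured TCP pose, the force and the opening at its end, in the units of the state.
- status.get_state(): the state, without advancing time (a new reading comes with each control period).
- snapshot(name): name is "scene" or "side" or "wrist"; returns a dict with "img" (480x640x3 uint8, blue, green, red), "fx", "fy", "cx", "cy" (pixels), "extrinsics" (4x4, takes a point from world to camera coordinates); the wrist camera has in their place "hand_eye" (4x4, takes a point from camera to tool coordinates, whose origin is the TCP and whose axes are the flange's). Camera axes: x right, y down, z forward; pixel columns grow to the right and rows downward; lengths in m; the calibration is good to about 2 mm. A picture is of the moment at which its call begins: read the wrist's pose just before it. There is no depth.
- r.sign_off(): hands the job in, once; it reports no verdict.
The state is a dict: "time_s": time; "q": joint angles; "dq": joint speeds; "joint_efforts": joint torques, N m; "tool_pos": TCP position; "tcp_rot": TCP orientation; "contact_force": force on the tool from outside, world axes, zero at the start; "torque": the same for the moment, N m; "grip_width": finger opening in m.
Only numpy, scipy, OpenCV 4.12 (cv2) and the standard library are available. Lean on these libraries where they do the work, as an engineer would, in place of code of your own. Each camera call takes 0.05 s, during which the arm holds its last target.

## Working session

There is one attempt and no reset: what is moved stays moved. The work goes in short steps, Python scripts to look and compute and a tool call to move; the robot and the scene stay as the last step left them, time stands still between calls to the robot, and variables do not carry over. Pictures are saved under pics/ and viewed, and the job is handed in when it is done.

Besides the shell and the picture viewer there is one more tool, called after "Emit:" by a JSON object that holds its "name" and its "arguments", one argument or row to a line. drive_tool: Moves the arm, as the interface text tells. Its arguments: {"type":"object","properties":{"moves":{"type":"array"},"hand":{"type":"number"},"newtons":{"type":"number"}},"required":["moves"]}

```bash
ls; mkdir -p pics
python3 - <<'E'
from rig import status, snapshot, r
import cv2
print(status.get_state(), r.pinch_z)
for n in ("scene","side","wrist"):
    s=snapshot(n); cv2.imwrite(f"pics/{n}0.png",s["img"]); print(n,{k:(v.tolist() if hasattr(v,'tolist') else v) for k,v in s.items() if k!="img"})
E
```

```text
pics
{'time_s': 0.0, 'q': array([-1.43412838e+00,  3.59525361e-01,  1.51142675e+00,  8.51005274e-06,
        1.27248506e+00, -1.15106960e-01]), 'dq': array([-0.00146643,  0.00098064,  0.00078566, -0.00202835, -0.00167355,
        0.00041733]), 'joint_efforts': array([-4.89017169e-03, -5.27623236e+01, -2.78621703e+01, -4.59366056e-04,
        1.32772481e-02, -1.61231515e-05]), 'tool_pos': array([ 0.14937353, -0.58041676,  0.23044362]), 'tcp_rot': array([ 9.92086369e-01,  1.25553916e-01, -5.87650064e-06, -9.22248677e-04]), 'contact_force': array([-0.53033353,  0.24845979,  0.42140606]), 'torque': array([ 0.04384069, -0.01749578, -0.00133353]), 'grip_width': 0.08566648275507086} -0.0187
scene {'fx': 580.212781780004, 'fy': 580.212781780004, 'cx': 324.91193346481356, 'cy': 252.70767186309251, 'extrinsics': [[-0.06502356694519072, 0.997882074118559, 0.0018171115999447275, 0.057686559133205764], [0.8301690846249836, 0.05510536431620972, -0.5547816595350771, -0.43985535626390954], [-0.5537068056965171, -0.03456537250515558, -0.8319939953803385, 1.9552385598612396], [0.0, 0.0, 0.0, 1.0]]}
side {'fx': 582.1214809751488, 'fy': 582.1214809751488, 'cx': 314.0390089695104, 'cy': 239.49615384246385, 'extrinsics': [[-0.9964497149298794, -0.08403309381311604, 0.005138556252314832, 0.5809632525616826], [-0.05576039655550217, 0.6130047829901715, -0.7881090750696541, 0.09374442706520948], [0.06307728427996333, -0.7855975911211596, -0.615514159896014, 1.5505180153334925], [0.0, 0.0, 0.0, 1.0]]}
wrist {'fx': 432.2866703744875, 'fy': 432.2866703744875, 'cx': 319.1853550349666, 'cy': 240.1591464685828, 'hand_eye': [[0.0010127782934585476, -0.9635255124161582, -0.26761457584239395, 0.06851373350418977], [0.9999992182587705, 0.0007795899557795102, 0.0009776100172713307, 0.00019832662711971594], [-0.0007333225574875785, -0.26761535673925185, 0.9635255487403261, -0.1423706852494738], [0.0, 0.0, 0.0, 1.0]]}
```

View pics/scene0.png

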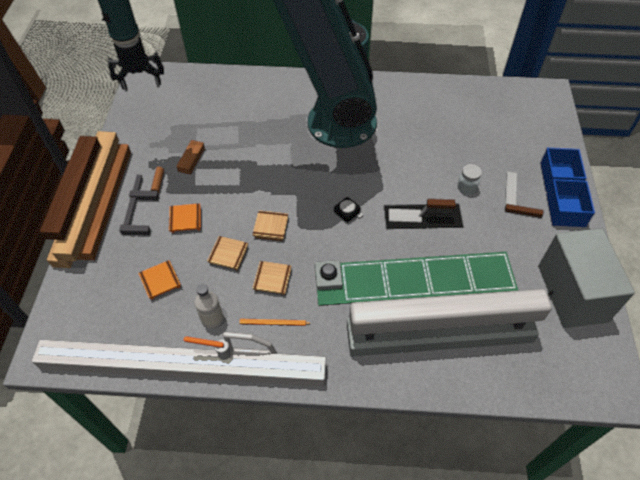

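View pics/side0.png

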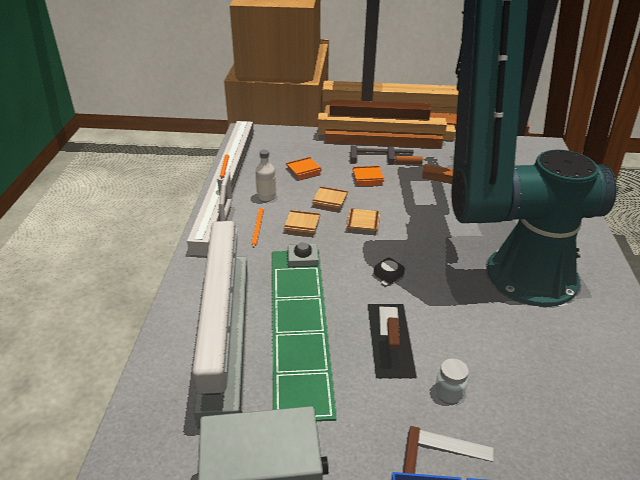

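View pics/wrist0.png

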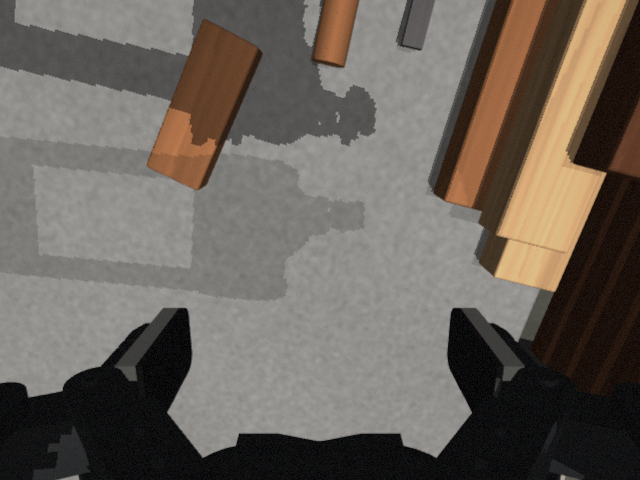

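```bash
cat > h.py <<'E'
import numpy as np, cv2
from scipy.spatial.transform import Rotation as R
from rig import status, snapshot, r
def ray(s,u,v,T=None):
    d=np.array([(u-s["cx"])/s["fx"],(v-s["cy"])/s["fy"],1.])
    if "extrinsics" in s:
        E=np.array(s["extrinsics"]); return -E[:3,:3].T@E[:3,3], E[:3,:3].T@d
    M=T@np.array(s["hand_eye"]); return M[:3,3], M[:3,:3]@d
def pose():
    st=status.get_state(); T=np.eye(4); T[:3,:3]=R.from_quat(st["tcp_rot"]).as_matrix(); T[:3,3]=st["tool_pos"]; return T
def bp(s,u,v,z,T=None):
    o,d=ray(s,u,v,T); return o+d*(z-o[2])/d[2]
def proj(s,p,T=None):
    p=np.append(p,1.)
    if "extrinsics" in s: c=np.array(s["extrinsics"])@p
    else: c=np.linalg.inv(T@np.array(s["hand_eye"]))@p
    return np.array([s["fx"]*c[0]/c[2]+s["cx"],s["fy"]*c[1]/c[2]+s["cy"]])
def crop(img,name,x,y,w,h,k):
    c=cv2.resize(img[y:y+h,x:x+w],None,fx=k,fy=k,interpolation=cv2.INTER_CUBIC)
    cv2.imwrite("pics/"+name,c)
E
python3 - <<'E'
from h import *
s=snapshot("scene"); crop(s["img"],"c1.png",200,190,130,110,6)
crop(s["img"],"c2.png",310,180,220,130,3.6)
s=snapshot("side"); crop(s["img"],"c3.png",240,170,160,120,5)
crop(s["img"],"c4.png",260,230,170,200,3)
E
```

```text
(no output)
```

View pics/c1.png

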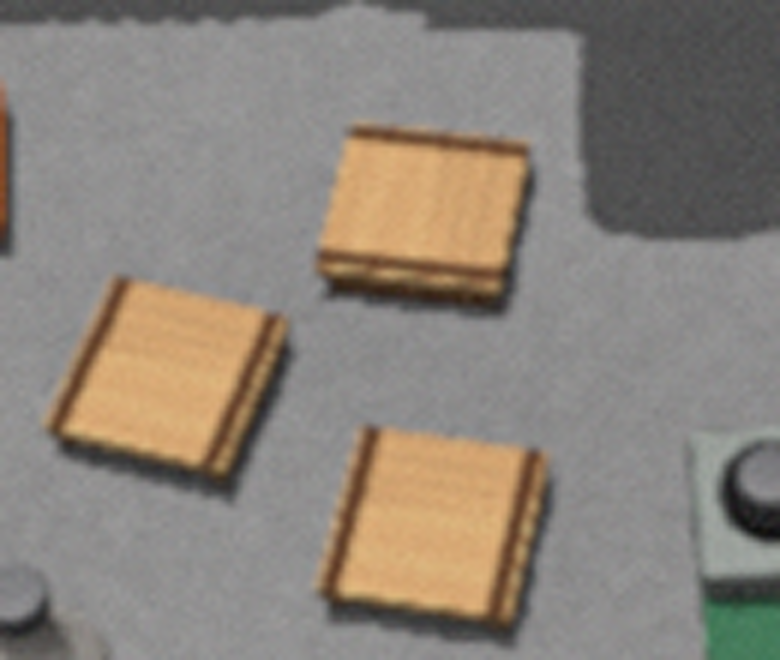

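View pics/c2.png

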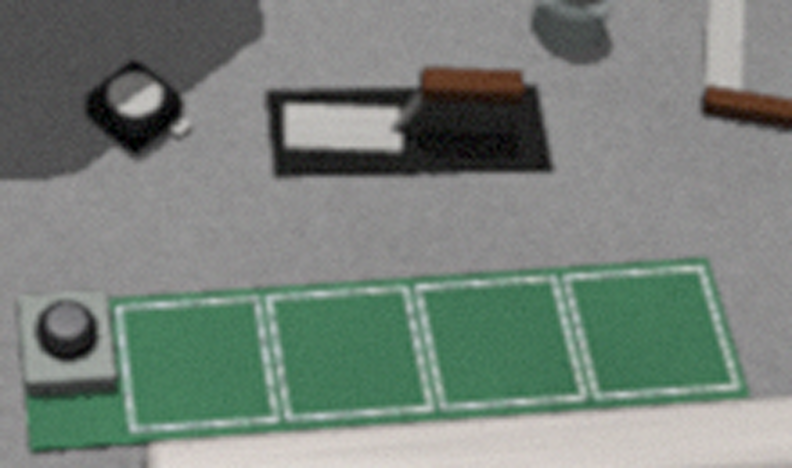

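View pics/c3.png

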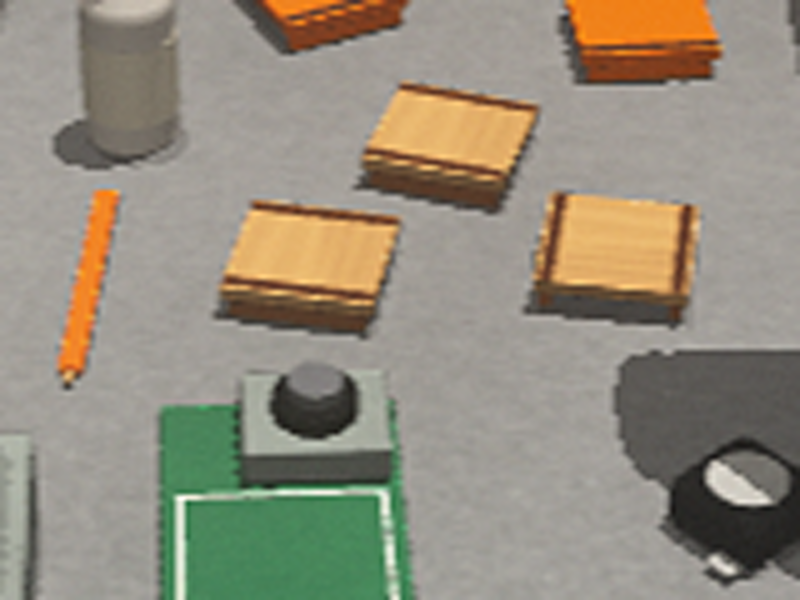

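View pics/c4.png

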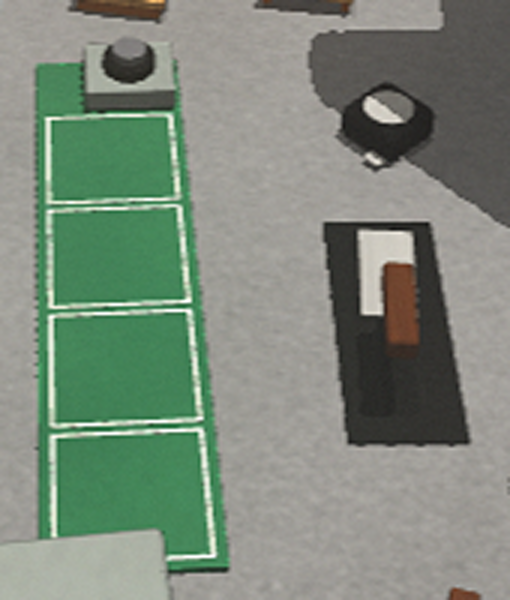

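Run:
```python
from h import *
s=snapshot("scene"); d=snapshot("side")
def f(cam,x,y,k,pts,z):
    return np.array([bp(cam,x+(u+.5)/k-.5,y+(v+.5)/k-.5,z)[:2] for u,v in pts])
np.set_printoptions(precision=4,suppress=True)
A=[(350,124),(530,145),(504,277),(318,266)]
B=[(116,277),(290,318),(225,475),(48,432)]
C=[(365,427),(550,453),(512,622),(320,598)]
for n,p in zip("ABC",(A,B,C)):
    q=f(s,200,190,6,p,.022); print(n,"scene",q.mean(0), [np.linalg.norm(q[i]-q[i-1]).round(4) for i in range(4)], [np.degrees(np.arctan2(*(q[i]-q[i-1])[::-1])).round(1) for i in range(4)])
A=[(553,192),(698,206),(692,302),(540,280)]
B=[(405,83),(540,104),(502,183),(363,153)]
C=[(253,202),(400,218),(378,302),(223,283)]
for n,p in zip("ABC",(A,B,C)):
    q=f(d,240,170,5,p,.022); print(n,"side",q.mean(0), [np.linalg.norm(q[i]-q[i-1]).round(4) for i in range(4)], [np.degrees(np.arctan2(*(q[i]-q[i-1])[::-1])).round(1) for i in range(4)])
print("bays scene z6")
bays=[[(117,307),(261,297),(279,422),(132,431)],[(268,296),(408,286),(432,409),(285,419)],[(417,285),(556,275),(584,398),(440,408)],[(566,275),(704,266),(740,387),(594,398)]]
for b in bays:
    q=f(s,310,180,3.6,b,.006); print(q.mean(0),[np.linalg.norm(q[i]-q[i-1]).round(4) for i in range(4)],[np.degrees(np.arctan2(*(q[i]-q[i-1])[::-1])).round(1) for i in range(4)])
bs=[[(46,118),(174,114),(181,201),(48,206)],[(48,210),(183,206),(191,300),(49,306)],[(49,315),(192,310),(203,418),(50,425)],]
print("side")
for b in bs:
    q=f(d,260,230,3,b,.006); print(q.mean(0),[np.linalg.norm(q[i]-q[i-1]).round(4) for i in range(4)])
print("mat",f(s,310,180,3.6,[(267,91),(537,86),(552,170),(276,176)],.003),"side",f(d,260,230,3,[(324,223),(430,223),(469,442),(348,444)],.003))
print("blade scene",f(s,310,180,3.6,[(285,101),(406,108),(402,152),(284,146)],.0055), "handle",f(s,310,180,3.6,[(422,69),(520,72),(522,98),(421,93)],.075))
print("blade side",f(d,260,230,3,[(358,230),(412,230),(359,317)],.0055), "handle top",f(d,260,230,3,[(384,263),(414,263),(418,344),(388,344)],.075))
print("button",f(s,310,180,3.6,[(68,318)],.045),f(d,260,230,3,[(130,46)],.045),f(d,240,170,5,[(315,383)],.045))
print("tape",f(s,310,180,3.6,[(135,95)],.032),"pencil",bp(s,240,322,.007),bp(s,308,323,.007),bp(d,262,210,.007),bp(d,254,245,.007))
```

```text
A scene [ 0.4535 -0.1873] [np.float64(0.0867), np.float64(0.0902), np.float64(0.0802), np.float64(0.0897)] [np.float64(177.2), np.float64(85.5), np.float64(-3.2), np.float64(-90.3)]
B scene [ 0.5616 -0.2954] [np.float64(0.0912), np.float64(0.0883), np.float64(0.0911), np.float64(0.0874)] [np.float64(169.3), np.float64(78.1), np.float64(-11.2), np.float64(-101.9)]
C scene [ 0.635  -0.1608] [np.float64(0.093), np.float64(0.0877), np.float64(0.091), np.float64(0.0879)] [np.float64(174.7), np.float64(84.4), np.float64(-5.2), np.float64(-94.3)]
A side [ 0.4522 -0.1846] [np.float64(0.0897), np.float64(0.0872), np.float64(0.0961), np.float64(0.0885)] [np.float64(-92.8), np.float64(175.6), np.float64(87.7), np.float64(-8.6)]
B side [ 0.5582 -0.2959] [np.float64(0.0835), np.float64(0.0878), np.float64(0.0913), np.float64(0.0898)] [np.float64(-103.7), np.float64(169.2), np.float64(77.7), np.float64(-15.8)]
C side [ 0.6313 -0.1618] [np.float64(0.0826), np.float64(0.0893), np.float64(0.084), np.float64(0.0911)] [np.float64(-95.4), np.float64(174.6), np.float64(85.8), np.float64(-6.3)]
bays scene
[... 935 characters left out ...]
t64(0.1123), np.float64(0.1076), np.float64(0.1128)]
mat [[0.3482 0.1434]
 [0.3277 0.3702]
 [0.4151 0.377 ]
 [0.4361 0.1515]] side [[0.4355 0.1536]
 [0.3474 0.1457]
 [0.3272 0.3726]
 [0.4154 0.3822]]
blade scene [[0.3598 0.1583]
 [0.3606 0.2591]
 [0.4067 0.2545]
 [0.407  0.1577]] handle [[0.375  0.2616]
 [0.3729 0.34  ]
 [0.3994 0.34  ]
 [0.3997 0.26  ]]
blade side [[0.4075 0.162 ]
 [0.3629 0.158 ]
 [0.4071 0.2589]] handle top [[0.3934 0.2671]
 [0.3708 0.2651]
 [0.3703 0.3461]
 [0.3918 0.348 ]]
button [[ 0.6105 -0.0082]] [[ 0.6145 -0.0149]] [[ 0.615  -0.0096]]
tape [[0.3828 0.0329]] pencil [ 0.7702 -0.2322  0.007 ] [ 0.7613 -0.0529  0.007 ] [ 0.7603 -0.2209  0.007 ] [ 0.7563 -0.0499  0.007 ]
```

```bash
cat >> h.py <<'E'
def plan(x,y,z,hd,n=8,prof="s",show=True):
    """rows from the present pose to TCP x,y,z (m) pointing down with tool-x heading hd deg"""
    T=pose(); a=np.radians(hd)
    Rt=np.array([[np.cos(a),np.sin(a),0],[np.sin(a),-np.cos(a),0],[0,0,-1]]).T
    Rt=np.column_stack([[np.cos(a),np.sin(a),0],[np.sin(a),-np.cos(a),0],[0,0,-1]])
    d=T[:3,:3].T@(np.array([x,y,z])-T[:3,3])*1000
    rv=R.from_matrix(T[:3,:3].T@Rt).as_rotvec()
    out=[]
    for i in range(1,n+1):
        t=i/n
        if prof=="s": t=t*t*(3-2*t)
        out.append([round(float(v),1) for v in d*t]+[round(float(v),3) for v in rv*t])
    if show: print("dist %.0f mm, turn %.1f deg"%(np.linalg.norm(d),np.degrees(np.linalg.norm(rv)))); print(str(out).replace(" ",""))
    return out
def where():
    st=status.get_state(); M=R.from_quat(st["tcp_rot"]).as_matrix()
    print("t",round(st["time_s"],2),"tcp",(st["tool_pos"]*1000).round(1),"head",np.degrees(np.arctan2(M[1,0],M[0,0])).round(2),"tilt",np.degrees(np.arccos(-M[2,2])).round(2),"F",st["contact_force"].round(2),"w",round(st["grip_width"]*1000,1))
E
python3 - <<'E'
from h import *
where(); plan(.45,-.15,.25,70)
E
```

```text
t 0.35 tcp [ 149.4 -580.9  231.1] head 14.43 tilt 0.03 F [0.39 0.76 0.64] w 85.5
dist 526 mm, turn 55.6 deg
[[17.1,-14.7,-0.8,-0.0,-0.0,-0.042],[62.3,-53.5,-2.9,-0.0,-0.0,-0.152],[126.1,-108.3,-5.9,-0.0,-0.0,-0.307],[199.2,-171.2,-9.4,-0.0,-0.0,-0.485],[272.4,-234.1,-12.8,-0.0,-0.0,-0.663],[336.2,-288.9,-15.8,-0.0,-0.0,-0.818],[381.3,-327.7,-17.9,-0.0,-0.0,-0.928],[398.4,-342.4,-18.7,-0.001,-0.0,-0.97]]
```

Emit:
{"name": "drive_tool", "arguments": {
  "moves": [
    [36,-31,-2,0,0,-0.1],
    [72,-62,-3,0,0,-0.2],
    [108,-93,-5,0,0,-0.3],
    [144,-124,-7,0,0,-0.4],
    [180,-155,-9,0,0,-0.5],
    [216,-186,-10,0,0,-0.6],
    [252,-217,-12,0,0,-0.7],
    [290,-248,-14,0,0,-0.8]
  ]
}}

```text
time_s: 1.15
tool_pos: [0.3692, -0.2669, 0.2455]
tcp_rot: [0.864, 0.504, 0.0, 0.0]
contact_force: [2.0, -0.3, -0.3]
grip_width: 0.0854
```

Run:
```python
from h import *
where(); plan(.384,.2865,.17,90)
```

```text
t 1.15 tcp [ 369.2 -266.9  245.5] head 60.47 tilt 0.02 F [ 1.96 -0.32 -0.28] w 85.4
dist 559 mm, turn 29.5 deg
[[21.0,-11.2,3.2,0.0,-0.0,-0.022],[76.4,-40.6,11.8,0.0,-0.0,-0.081],[154.7,-82.2,23.9,0.0,-0.0,-0.163],[244.4,-129.9,37.8,0.0,-0.0,-0.258],[334.1,-177.7,51.6,0.0,-0.0,-0.352],[412.4,-219.3,63.7,0.0,-0.0,-0.435],[467.8,-248.7,72.3,0.0,-0.0,-0.493],[488.8,-259.9,75.5,0.0,-0.0,-0.515]]
```

Emit:
{"name": "drive_tool", "arguments": {
  "moves": [
    [43,0,6,0,0,-0.06],
    [86,-10,12,0,0,-0.12],
    [129,-25,18,0,0,-0.19],
    [172,-42,25,0,0,-0.25],
    [215,-62,32,0,0,-0.31],
    [258,-85,38,0,0,-0.37],
    [301,-110,45,0,0,-0.43],
    [344,-138,52,0,0,-0.515]
  ]
}}

```text
time_s: 1.95
tool_pos: [0.4191, 0.1004, 0.1939]
tcp_rot: [0.706, 0.708, 0.001, 0.001]
contact_force: [-0.2, -0.3, -0.2]
grip_width: 0.0856
```

Run:
```python
from h import *
where(); plan(.384,.2865,.17,90,6)
```

```text
t 1.95 tcp [419.1 100.4 193.9] head 90.12 tilt 0.11 F [-0.22 -0.3  -0.15] w 85.6
dist 191 mm, turn 0.2 deg
[[13.8,-2.6,1.8,0.0,-0.0,0.0],[48.3,-9.0,6.2,0.0,-0.0,0.001],[93.1,-17.4,11.9,0.001,-0.0,0.001],[137.9,-25.7,17.7,0.001,-0.0,0.002],[172.4,-32.1,22.1,0.002,-0.0,0.002],[186.2,-34.7,23.9,0.002,-0.0,0.002]]
```

Emit:
{"name": "drive_tool", "arguments": {
  "moves": [
    [40,-7,5,0,0,0],
    [80,-15,10,0,0,0],
    [120,-23,15,0,0,0],
    [160,-30,20,0,0,0],
    [186,-35,24,0,0,0],
    [186,-35,24,0,0,0]
  ]
}}

```text
time_s: 2.55
tool_pos: [0.3831, 0.2892, 0.1696]
tcp_rot: [0.705, 0.709, 0.001, 0.0]
contact_force: [0.6, -1.6, 0.5]
grip_width: 0.0854
```

Run:
```python
from h import *
where(); s=snapshot("wrist"); cv2.imwrite("pics/w1.png",s["img"])
s=snapshot("scene"); crop(s["img"],"c5.png",180,170,370,130,2.1)
```

```text
t 2.55 tcp [383.1 289.2 169.6] head 90.32 tilt 0.12 F [ 0.59 -1.57  0.53] w 85.4
```

View pics/w1.png

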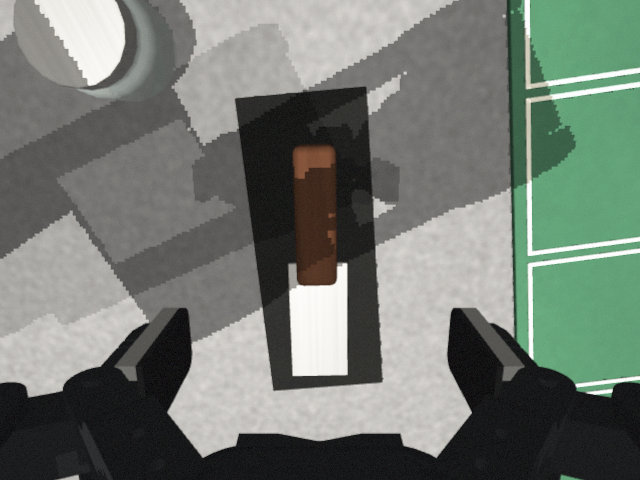

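View pics/c5.png

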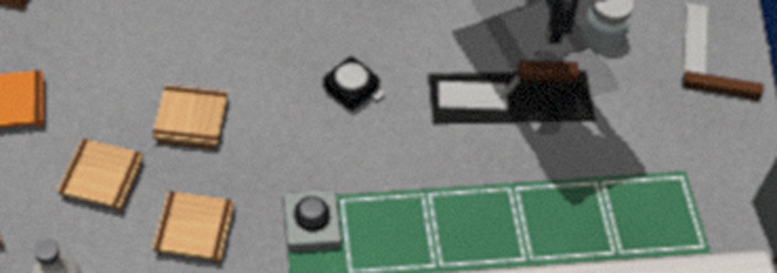

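Wrist picture: handle top from (293,146)-(337,285), blade (290,264)-(348,376); the boards have not moved.

Run:
```python
from h import *
np.set_printoptions(precision=4,suppress=True)
T=pose(); s=snapshot("wrist")
print("handle top",[bp(s,u,v,.075,T)[:2] for u,v in [(293,147),(336,147),(337,284),(298,285)]])
print("blade",[bp(s,u,v,.0055,T)[:2] for u,v in [(289,264),(348,263),(348,376),(292,376)]])
print("mat",[bp(s,u,v,.003,T)[:2] for u,v in [(236,99),(365,87),(382,381),(274,390)]])
print("bay2",[bp(s,u,v,.006,T)[:2] for u,v in [(528,99),(528,255)]],[bp(s,u,v,.006,T)[:2] for u,v in [(528,265),(528,388)]])
```

```text
handle top [array([0.3701, 0.3401]), array([0.3932, 0.3402]), array([0.395 , 0.2616]), array([0.3722, 0.2608])]
blade [array([0.3622, 0.2502]), array([0.4063, 0.2511]), array([0.4086, 0.155 ]), array([0.3633, 0.1548])]
mat [array([0.3276, 0.3675]), array([0.4151, 0.3757]), array([0.4367, 0.1488]), array([0.3482, 0.14  ])]
bay2 [array([0.5251, 0.3684]), array([0.54  , 0.2581])] [array([0.541 , 0.2503]), array([0.5553, 0.1447])]
```

Run:
```python
from h import *
where(); plan(.383,.2845,.046,91.4,5)
```

```text
t 2.7 tcp [383.6 285.9 169.9] head 90.16 tilt 0.1 F [-0.34 -0.17  0.33] w 85.1
dist 124 mm, turn 1.2 deg
[[-0.1,-0.1,12.9,0.0,0.0,-0.002],[-0.5,-0.3,43.6,0.001,0.0,-0.008],[-0.9,-0.5,80.3,0.001,0.0,-0.014],[-1.2,-0.7,111.0,0.002,0.0,-0.019],[-1.4,-0.8,123.9,0.002,0.0,-0.022]]
```

Emit:
{"name": "drive_tool", "arguments": {
  "moves": [
    [0,0,30,0,0,-0.008],
    [0,-0.3,65,0.001,0,-0.015],
    [0,-0.6,95,0.002,0,-0.022],
    [0,-0.6,115,0.002,0,-0.022],
    [0,-0.6,124,0.002,0,-0.022],
    [0,-0.6,124,0.002,0,-0.022]
  ]
}}

```text
time_s: 3.3
tool_pos: [0.383, 0.2847, 0.0452]
tcp_rot: [0.699, 0.715, -0.001, -0.0]
contact_force: [-0.1, -0.4, 0.1]
grip_width: 0.0856
```

Emit:
{"name": "drive_tool", "arguments": {
  "moves": [
    [0,0,0,0,0,0],
    [0,0,0,0,0,0],
    [0,0,0,0,0,0],
    [0,0,0,0,0,0],
    [0,0,0,0,0,0],
    [0,0,0,0,0,0]
  ],
  "hand": 0,
  "newtons": 80
}}

```text
time_s: 3.9
tool_pos: [0.3834, 0.285, 0.0459]
tcp_rot: [0.699, 0.715, -0.001, 0.0]
contact_force: [-1.4, -0.0, 5.8]
grip_width: 0.0228
```

Run:
```python
from h import *
where(); 
s=snapshot("side"); crop(s["img"],"c6.png",330,250,120,150,4)
where(); plan(.41,.2,.15,90,5)
```

```text
t 3.9 tcp [383.4 285.   45.9] head 91.36 tilt 0.09 F [-1.37 -0.04  5.82] w 22.8
t 3.95 tcp [383.4 285.   45.9] head 91.35 tilt 0.09 F [0.15 0.74 6.5 ] w 22.9
dist 137 mm, turn 1.4 deg
[[-8.9,2.5,-10.8,-0.0,0.0,0.002],[-30.2,8.6,-36.6,-0.0,0.0,0.008],[-55.5,15.9,-67.4,-0.001,0.001,0.015],[-76.8,22.0,-93.3,-0.001,0.001,0.021],[-85.7,24.5,-104.1,-0.001,0.001,0.024]]
```

View pics/c6.png

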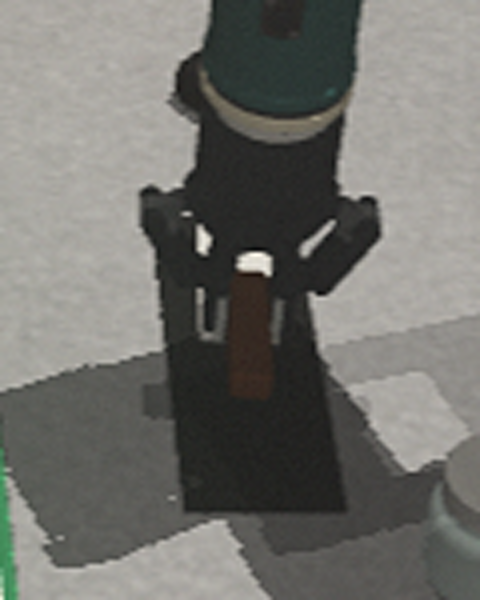

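Emit:
{"name": "drive_tool", "arguments": {
  "moves": [
    [0,0,-15,0,0,0],
    [-10,4,-40,0,0,0.005],
    [-30,10,-65,0,0,0.01],
    [-70,22,-75,0,0,0.02],
    [-110,35,-75,0,0,0.03],
    [-150,47,-75,0,0,0.05],
    [-190,60,-75,0,0,0.07],
    [-220,69,-75,0,0,0.09]
  ]
}}

```text
time_s: 4.75
tool_pos: [0.4582, 0.0646, 0.1211]
tcp_rot: [0.731, 0.683, -0.001, 0.0]
contact_force: [-0.2, 1.0, -1.4]
grip_width: 0.0232
```

Run:
```python
from h import *
where(); plan(.4665,.007,.10,86,4)
s=snapshot("side"); crop(s["img"],"c7.png",240,150,200,150,4)
s=snapshot("scene"); crop(s["img"],"c8.png",200,150,200,150,4)
```

```text
t 4.75 tcp [458.2  64.6 121.1] head 86.11 tilt 0.08 F [-0.21  0.98 -1.4 ] w 23.2
dist 62 mm, turn 0.1 deg
[[-8.9,1.9,3.3,-0.0,0.0,0.0],[-28.5,6.1,10.6,-0.0,0.001,0.001],[-48.0,10.3,17.9,-0.0,0.001,0.002],[-56.9,12.2,21.2,-0.0,0.001,0.002]]
```

View pics/c7.png

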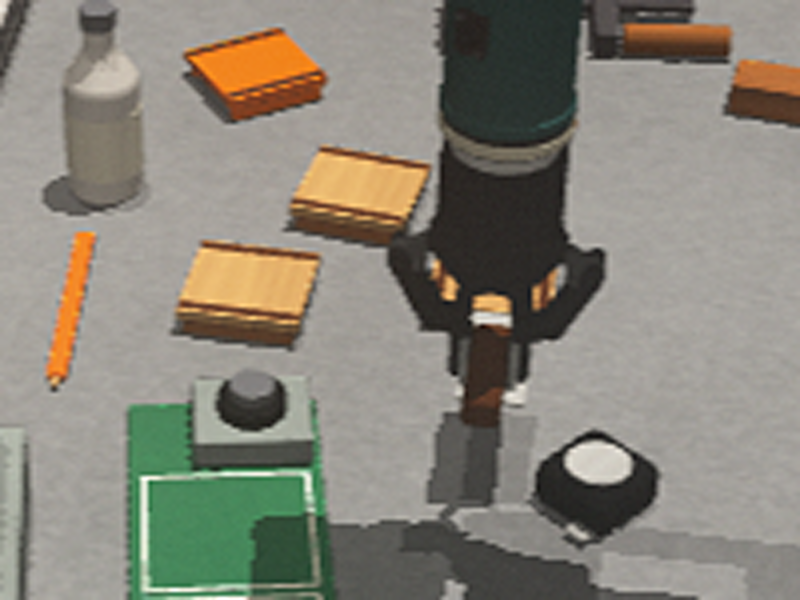

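View pics/c8.png

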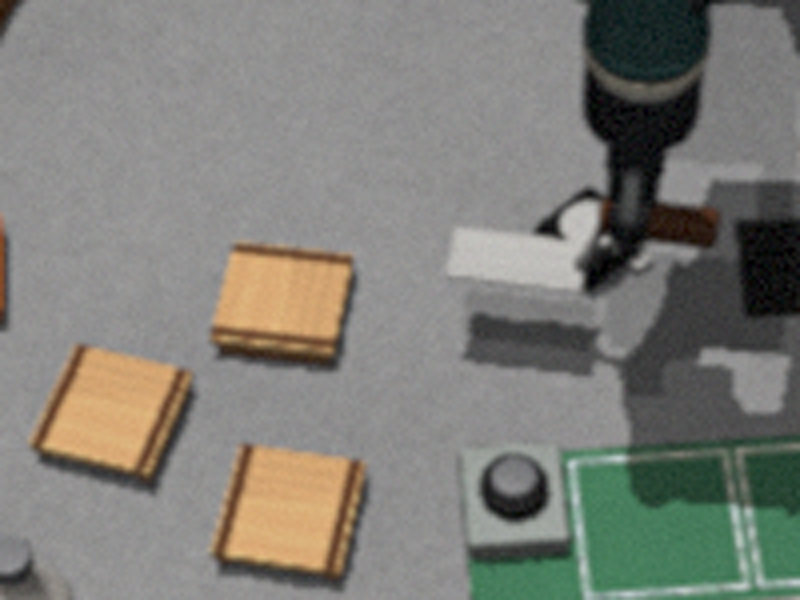

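Run:
```python
from h import *
where(); plan(.4665,.007,.048,86,4)
```

```text
t 4.85 tcp [459.4  63.7 121.2] head 85.97 tilt 0.13 F [ 0.27  1.   -0.79] w 22.4
dist 93 mm, turn 0.1 deg
[[-8.7,1.7,11.5,0.0,0.0,-0.0],[-27.9,5.5,36.7,0.0,0.001,-0.0],[-47.1,9.3,61.9,0.001,0.002,-0.0],[-55.9,11.0,73.3,0.001,0.002,-0.001]]
```

Emit:
{"name": "drive_tool", "arguments": {
  "moves": [
    [-25,5,15,0,0,0.001],
    [-55,12,30,0,0.001,0.002],
    [-60,12,50,0,0.001,0.002],
    [-59,12,68,0,0.001,0.002],
    [-59,12,73,0,0.001,0.002],
    [-59,12,73,0,0.001,0.002],
    [-59,12,73,0,0.001,0.002]
  ]
}}

```text
time_s: 5.55
tool_pos: [0.4675, 0.0043, 0.0488]
tcp_rot: [0.732, 0.681, 0.0, 0.001]
contact_force: [0.6, -0.4, -1.7]
grip_width: 0.0227
```

Run:
```python
from h import *
where(); plan(.459,-.098,.048,86,8)
s=snapshot("side"); crop(s["img"],"c9.png",300,180,110,80,7)
s=snapshot("scene"); crop(s["img"],"c10.png",230,180,160,100,5)
```

```text
t 5.55 tcp [467.5   4.3  48.8] head 85.9 tilt 0.09 F [ 0.58 -0.44 -1.7 ] w 22.7
dist 103 mm, turn 0.1 deg
[[-4.4,-0.0,0.0,0.0,0.0,-0.0],[-16.0,-0.2,0.1,0.0,0.0,-0.0],[-32.5,-0.4,0.3,0.0,0.0,-0.001],[-51.3,-0.6,0.4,0.001,0.001,-0.001],[-70.2,-0.8,0.6,0.001,0.001,-0.001],[-86.6,-1.0,0.8,0.001,0.001,-0.001],[-98.3,-1.1,0.9,0.001,0.001,-0.002],[-102.7,-1.1,0.9,0.001,0.001,-0.002]]
```

View pics/c9.png

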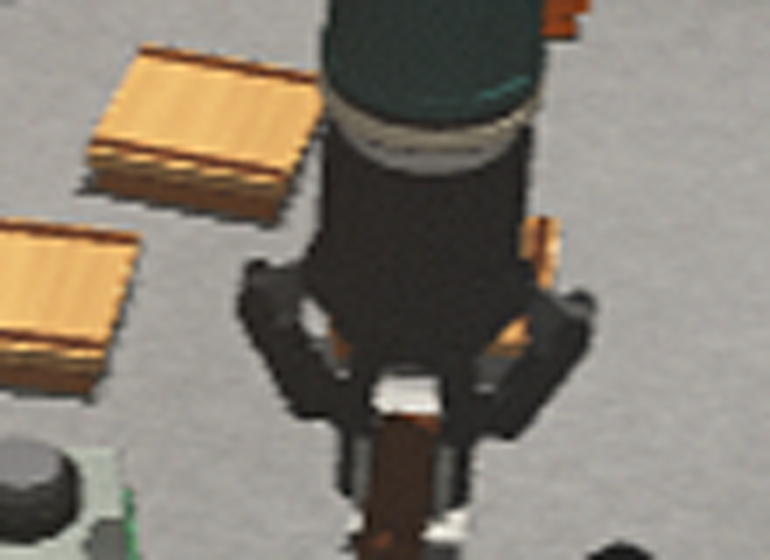

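View pics/c10.png

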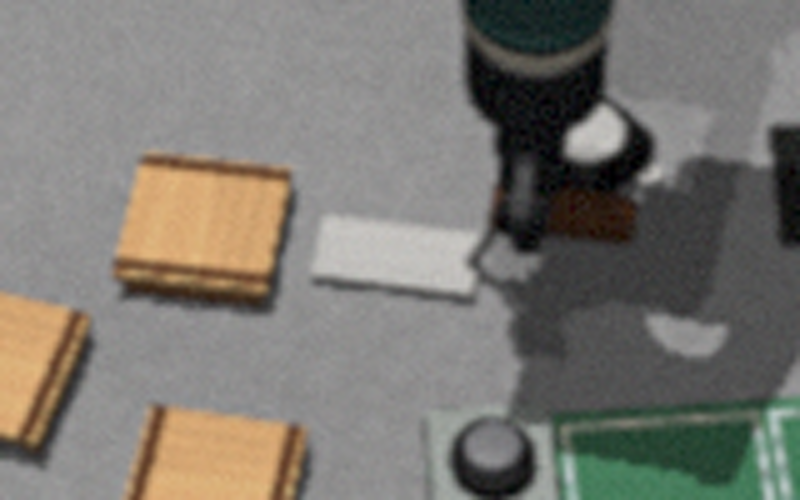

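Run:
```python
from h import *
np.set_printoptions(precision=4,suppress=True)
s=snapshot("scene")
f=lambda pts,z,x=230,y=180,k=5:np.array([bp(s,x+(u+.5)/k-.5,y+(v+.5)/k-.5,z)[:2] for u,v in pts])
b=f([(322,214),(482,233),(473,299),(311,280)],.0078); print(b,b.mean(0))
q=f([(142,153),(293,169),(272,283),(113,271)],.022); print(q,q.mean(0))
# in lifter frame
tip=(b[0]+b[3])/2; bk=(b[1]+b[2])/2; u=(tip-bk)/np.linalg.norm(tip-bk); print("head",np.degrees(np.arctan2(u[1],u[0])))
n=np.array([-u[1],u[0]]); print("board in blade-tip frame",(q.mean(0)-tip)@u,(q.mean(0)-tip)@n, "corners",[( (p-tip)@u,(p-tip)@n) for p in q])
where()
T=pose(); print("pred origin",T[:3,3]-T[:3,0]*.0815)
```

```text
[[ 0.4354 -0.1209]
 [ 0.443  -0.0258]
 [ 0.4905 -0.0279]
 [ 0.4833 -0.1227]] [ 0.4631 -0.0743]
[[ 0.4081 -0.2299]
 [ 0.414  -0.1395]
 [ 0.4969 -0.1432]
 [ 0.4946 -0.2355]] [ 0.4534 -0.187 ]
head -94.45976373100052
board in blade-tip frame 0.06550857137659795 -0.000844075149054044 corners [(np.float64(0.11178154785520389), np.float64(-0.04267778147806499)), (np.float64(0.021140965534705635), np.float64(-0.04379032498854943)), (np.float64(0.01847325324906291), np.float64(0.03913372966396347)), (np.float64(0.11063851886741925), np.float64(0.043958076206434764))]
t 5.7 tcp [468.    4.1  49.2] head 85.89 tilt 0.16 F [ 0.27 -0.27 -2.04] w 22.6
pred origin [ 0.4621 -0.0772  0.0493]
```

Emit:
{"name": "drive_tool", "arguments": {
  "moves": [
    [-10,0,1,0,0,0],
    [-25,0,1,0.001,0,0],
    [-40,0,1,0.001,0.001,-0.001],
    [-55,0,1,0.001,0.001,-0.001],
    [-70,0,1,0.001,0.001,-0.001],
    [-85,0,1,0.001,0.001,-0.001],
    [-98,0,1,0.001,0.001,-0.001],
    [-103,0,1,0.001,0.001,-0.001]
  ]
}}

```text
time_s: 6.5
tool_pos: [0.4608, -0.1002, 0.0485]
tcp_rot: [0.732, 0.681, 0.001, 0.001]
contact_force: [-0.2, -0.4, -0.8]
grip_width: 0.0228
```

Run:
```python
from h import *
where(); 
s=snapshot("scene"); crop(s["img"],"c11.png",230,180,160,100,5)
where()
```

```text
t 6.5 tcp [ 460.8 -100.2   48.5] head 85.88 tilt 0.15 F [-0.19 -0.43 -0.83] w 22.8
t 6.55 tcp [ 460.8 -100.2   48.5] head 85.88 tilt 0.14 F [ 0.02 -1.29 -1.32] w 23.1
```

View pics/c11.png

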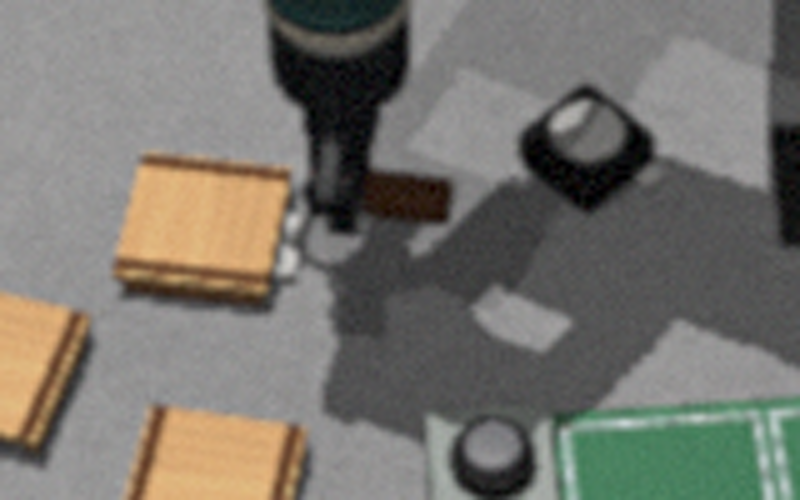

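Emit:
{"name": "drive_tool", "arguments": {
  "moves": [
    [0,0,-3,0,0,0],
    [0,0,-7,0,0,0],
    [0,0,-12,0,0,0],
    [0,0,-20,0,0,0],
    [0,0,-30,0,0,0],
    [0,0,-42,0,0,0],
    [0,0,-52,0,0,0],
    [0,0,-55,0,0,0]
  ]
}}

```text
time_s: 7.35
tool_pos: [0.4616, -0.1004, 0.105]
tcp_rot: [0.732, 0.681, 0.001, 0.002]
contact_force: [0.3, -1.4, -2.1]
grip_width: 0.0231
```

Run:
```python
from h import *
where(); 
s=snapshot("scene"); crop(s["img"],"c12.png",230,170,160,100,5)
s=snapshot("side"); crop(s["img"],"c13.png",280,150,140,100,5)
where()
```

```text
t 7.35 tcp [ 461.6 -100.4  105. ] head 85.89 tilt 0.29 F [ 0.34 -1.39 -2.09] w 23.1
t 7.45 tcp [ 461.2 -100.3  104.2] head 85.89 tilt 0.23 F [ 0.11 -0.16 -2.47] w 22.8
```

View pics/c12.png

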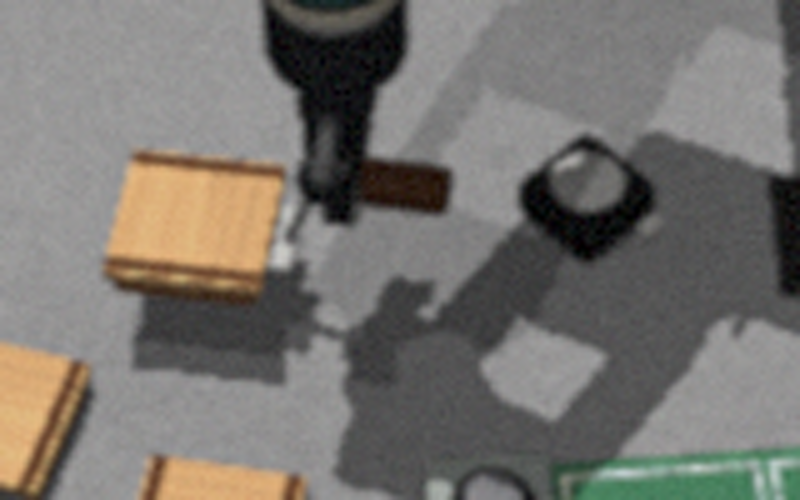

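View pics/c13.png

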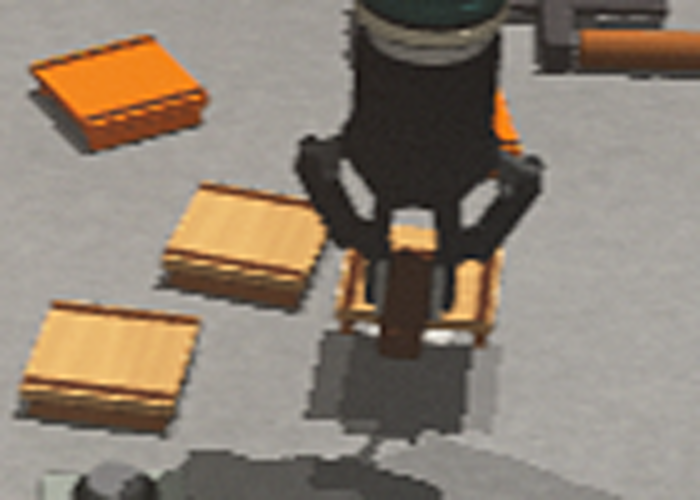

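```bash
cat >> h.py <<'E'
def bq(s,pts,z,x,y,k):
    return np.array([bp(s,x+(u+.5)/k-.5,y+(v+.5)/k-.5,z)[:2] for u,v in pts])
def intool(q):
    T=pose(); return (q-T[:2,3])@T[:2,:2]
def sq(q):
    e=[q[i]-q[i-1] for i in range(4)]
    a=[np.degrees(np.arctan2(v[1],v[0]))%90 for v in e]
    print("centre",q.mean(0).round(4),"sides",[round(float(np.linalg.norm(v)),4) for v in e],"ang%90",np.round(a,1))
E
python3 - <<'E'
from h import *
np.set_printoptions(precision=4,suppress=True)
s=snapshot("scene")
q=bq(s,[(133,151),(287,166),(263,286),(104,274)],.073,230,170,5); sq(q); print(intool(q.mean(0)))
where()
L=np.radians(-81.8); p=np.array([.620,.0925])-.0875*np.array([np.cos(L),np.sin(L)]); print(p)
plan(p[0],p[1],.105,98.2,8)
E
```

```text
centre [ 0.4561 -0.1875] sides [0.0889, 0.09, 0.0862, 0.0898] ang%90 [87.  86.8 86.9 88.5]
[-0.0875  0.0016]
t 7.5 tcp [ 460.7 -100.2  103.7] head 85.88 tilt 0.17 F [ 0.32 -0.47 -2.8 ] w 23.0
[0.6075 0.1791]
dist 315 mm, turn 12.3 deg
[[12.4,5.4,-0.1,0.0,0.0,-0.009],[45.2,19.7,-0.2,0.0,0.0,-0.034],[91.5,40.0,-0.4,0.001,0.0,-0.068],[144.5,63.2,-0.6,0.001,0.001,-0.107],[197.6,86.4,-0.8,0.002,0.001,-0.147],[243.9,106.6,-1.0,0.002,0.001,-0.181],[276.7,120.9,-1.1,0.003,0.001,-0.206],[289.1,126.4,-1.2,0.003,0.001,-0.215]]
```

Emit:
{"name": "drive_tool", "arguments": {
  "moves": [
    [5,1,-5,0,0,0],
    [18,4,-13,0,0,-0.01],
    [36,8,-21,0,0,-0.02],
    [58,14,-27,0,0,-0.03],
    [82,22,-30,0,0,-0.05],
    [106,31,-31,0,0,-0.07],
    [130,40,-31,0,0,-0.09],
    [154,50,-31,0,0,-0.11]
  ]
}}

```text
time_s: 8.3
tool_pos: [0.5218, 0.052, 0.1351]
tcp_rot: [0.693, 0.721, 0.001, 0.001]
contact_force: [0.4, 0.2, -1.9]
grip_width: 0.0231
```

Emit:
{"name": "drive_tool", "arguments": {
  "moves": [
    [23,13,0,0,0,-0.02],
    [46,27,0,0,0,-0.04],
    [69,40,0,0,0,-0.06],
    [91,52,0,0,0,-0.08],
    [110,61,0,0,0,-0.095],
    [122,67,0,0,0,-0.103],
    [127,69,0,0,0,-0.105],
    [127,69,0,0,0,-0.105]
  ]
}}

```text
time_s: 9.1
tool_pos: [0.5854, 0.1823, 0.1351]
tcp_rot: [0.654, 0.757, 0.0, 0.001]
contact_force: [0.1, -0.6, -2.1]
grip_width: 0.0228
```

Run:
```python
from h import *
where(); 
s=snapshot("scene"); crop(s["img"],"c14.png",300,190,160,110,5)
s=snapshot("side"); crop(s["img"],"c15.png",240,190,140,110,5)
where()
plan(.6075,.1791,.07,98.2,4)
```

```text
t 9.1 tcp [585.4 182.3 135.1] head 98.35 tilt 0.14 F [ 0.09 -0.58 -2.08] w 22.8
t 9.2 tcp [585.  181.1 135. ] head 98.28 tilt 0.12 F [ 0.1   0.39 -2.09] w 22.6
dist 69 mm, turn 0.1 deg
[[-0.8,3.4,10.2,0.0,0.0,0.0],[-2.6,11.0,32.5,0.001,0.001,0.001],[-4.3,18.5,54.9,0.001,0.001,0.001],[-5.1,21.9,65.1,0.001,0.002,0.001]]
```

View pics/c14.png

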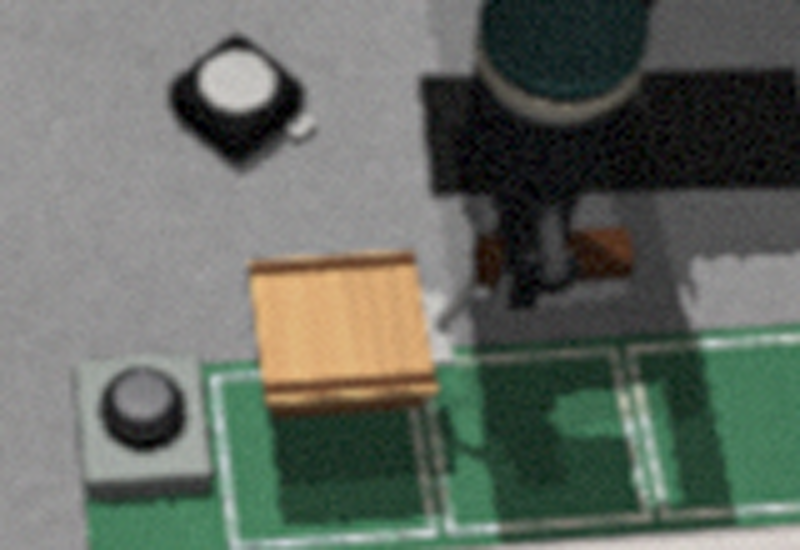

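View pics/c15.png

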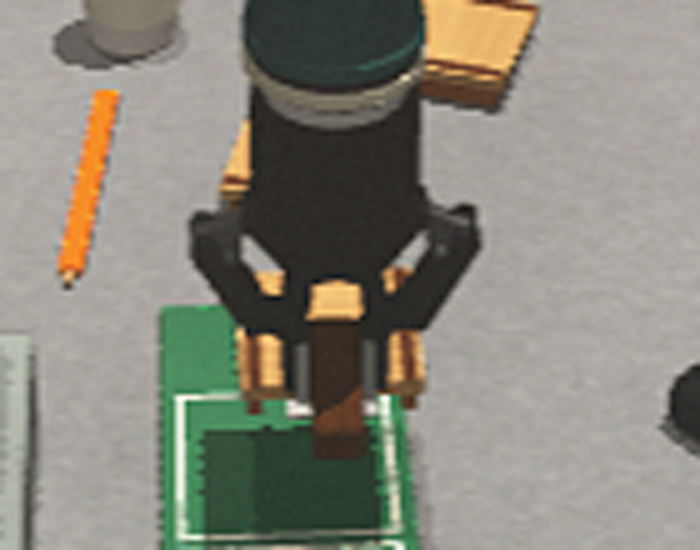

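Run:
```python
from h import *
s=snapshot("scene")
q=bq(s,[(248,261),(414,252),(438,389),(267,402)],.1036,300,190,5); sq(q); print(intool(q.mean(0)))
plan(.6075,.1791,.07,98.2,4)
```

```text
centre [0.5987 0.095 ] sides [0.0895, 0.0896, 0.0874, 0.0897] ang%90 [8.7 7.6 8.8 8.9]
[-0.08694248  0.0012613 ]
dist 69 mm, turn 0.1 deg
[[-0.8,3.4,10.2,0.0,0.0,0.0],[-2.5,11.0,32.6,0.001,0.001,0.001],[-4.1,18.5,54.9,0.001,0.001,0.001],[-4.9,21.9,65.1,0.002,0.001,0.001]]
```

Emit:
{"name": "drive_tool", "arguments": {
  "moves": [
    [-1,5,8,0,0,0],
    [-2,12,22,0,0,0],
    [-4,18,40,0.001,0.001,0.001],
    [-5,21,55,0.001,0.001,0.001],
    [-5,22,65,0.001,0.001,0.001],
    [-5,22,70,0.001,0.001,0.001],
    [-5,22,73,0.001,0.001,0.001],
    [-5,22,73,0.001,0.001,0.001]
  ]
}}

```text
time_s: 10.05
tool_pos: [0.6074, 0.1791, 0.0619]
tcp_rot: [0.655, 0.756, -0.0, 0.0]
contact_force: [-0.4, -0.4, -1.9]
grip_width: 0.0229
```

Run:
```python
from h import *
where(); 
s=snapshot("scene"); crop(s["img"],"c16.png",300,190,160,110,5)
where()
plan(.6075,.1791,.0538,98.2,4)
```

```text
t 10.05 tcp [607.4 179.1  61.9] head 98.21 tilt 0.03 F [-0.44 -0.37 -1.86] w 22.9
t 10.1 tcp [607.7 179.2  62.4] head 98.21 tilt 0.06 F [ 0.15  0.39 -2.17] w 23.1
dist 9 mm, turn 0.1 deg
[[-0.0,-0.0,1.3,0.0,0.0,0.0],[-0.0,-0.1,4.3,0.0,0.0,0.0],[-0.0,-0.2,7.2,0.001,0.0,0.0],[-0.0,-0.2,8.6,0.001,0.0,0.0]]
```

View pics/c16.png

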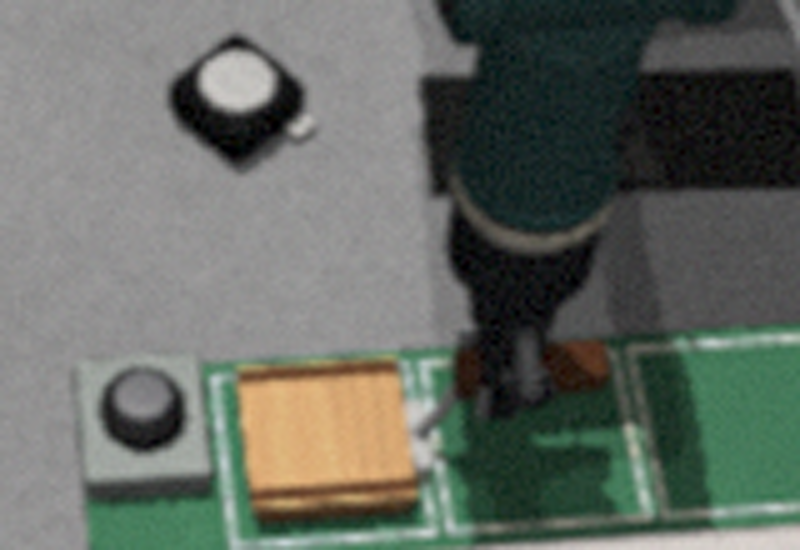

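Nearly down and over the middle of the bay. Lower it the last 8 mm, then pull back.

Emit:
{"name": "drive_tool", "arguments": {
  "moves": [
    [0,0,2,0,0,0],
    [0,0,4,0,0,0],
    [0,0,6,0,0,0],
    [0,0,8,0,0,0],
    [0,0,9,0,0,0],
    [0,0,9,0,0,0]
  ]
}}

```text
time_s: 10.7
tool_pos: [0.6076, 0.1791, 0.0532]
tcp_rot: [0.655, 0.756, 0.0, 0.0]
contact_force: [-0.6, -0.3, -1.5]
grip_width: 0.0228
```

Run:
```python
from h import *
where();
```

```text
t 10.7 tcp [607.6 179.1  53.2] head 98.21 tilt 0.04 F [-0.62 -0.26 -1.54] w 22.8
```

Emit:
{"name": "drive_tool", "arguments": {
  "moves": [
    [4,0,0,0,0,0],
    [12,0,0,0,0,0],
    [24,0,0,0,0,0],
    [40,0,0,0,0,0],
    [58,0,0,0,0,0],
    [76,0,0,0,0,0],
    [92,0,0,0,0,0],
    [105,0,0,0,0,0]
  ]
}}

```text
time_s: 11.5
tool_pos: [0.5921, 0.2851, 0.0531]
tcp_rot: [0.654, 0.756, 0.0, 0.0]
contact_force: [0.7, 0.2, -2.8]
grip_width: 0.0229
```

Emit:
{"name": "drive_tool", "arguments": {
  "moves": [
    [8,0,-5,0,0,0],
    [10,0,-20,0,0,0],
    [10,0,-45,0,0,0],
    [10,0,-65,0,0,0],
    [10,0,-70,0,0,0]
  ]
}}

```text
time_s: 12.0
tool_pos: [0.5928, 0.2953, 0.127]
tcp_rot: [0.654, 0.756, 0.003, 0.002]
contact_force: [0.7, -0.1, -1.7]
grip_width: 0.0228
```

Run:
```python
from h import *
where(); 
s=snapshot("scene"); crop(s["img"],"c17.png",200,180,250,120,3.2)
s=snapshot("side"); crop(s["img"],"c18.png",230,150,160,170,3.5)
where()
```

```text
t 12.0 tcp [592.8 295.3 127. ] head 98.26 tilt 0.36 F [ 0.75 -0.05 -1.72] w 22.8
t 12.1 tcp [591.7 294.9 124.8] head 98.25 tilt 0.2 F [ 0.47  0.08 -2.62] w 22.8
```

View pics/c17.png

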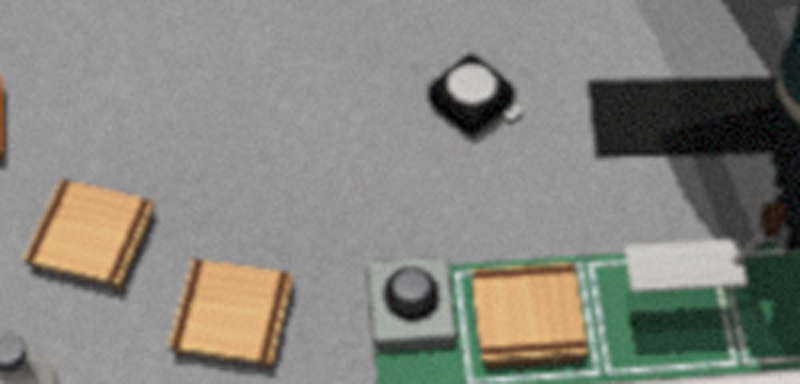

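View pics/c18.png

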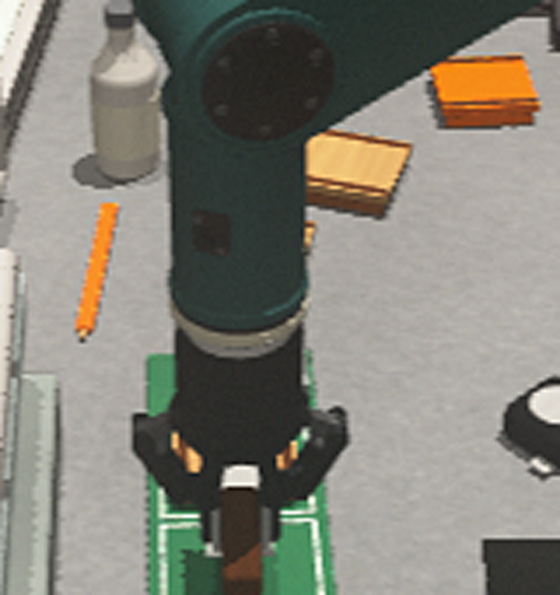

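Run:
```python
from h import *
s=snapshot("scene"); k=3.2
for n,p,z in (("B",[(65,179),(155,201),(123,284),(27,258)],.022),("C",[(195,258),(294,271),(274,361),(172,348)],.022),("A",[(472,269),(577,263),(588,354),(482,363)],.028)):
    print(n); sq(bq(s,p,z,200,180,k))
plan(.443,-.1434,.125,174.7,9,prof="l")
```

```text
B
centre [ 0.5599 -0.2937] sides [0.0881, 0.086, 0.0899, 0.09] ang%90 [77.5 77.6 80.  76.5]
C
centre [ 0.6327 -0.1601] sides [0.0918, 0.0879, 0.091, 0.0876] ang%90 [85.  85.  84.9 85.5]
A
centre [0.6223 0.0929] sides [0.0937, 0.0915, 0.0911, 0.0898] ang%90 [7.6 7.7 6.5 9.3]
dist 462 mm, turn 76.4 deg
[[-45.8,-23.2,-0.2,0.0,0.0,-0.148],[-91.6,-46.5,-0.4,0.0,0.0,-0.297],[-137.4,-69.7,-0.5,0.0,0.0,-0.445],[-183.2,-92.9,-0.7,0.0,0.001,-0.593],[-229.0,-116.2,-0.9,0.001,0.001,-0.741],[-274.9,-139.4,-1.1,0.001,0.001,-0.89],[-320.7,-162.7,-1.3,0.001,0.001,-1.038],[-366.5,-185.9,-1.4,0.001,0.001,-1.186],[-412.3,-209.1,-1.6,0.001,0.001,-1.334]]
```

Emit:
{"name": "drive_tool", "arguments": {
  "moves": [
    [-42,-24,0,0,0,-0.13],
    [-84,-48,0,0,0,-0.26],
    [-126,-70,-1,0,0,-0.4],
    [-168,-91,-1,0,0,-0.54],
    [-210,-112,-1,0,0,-0.68],
    [-252,-132,-1,0,0,-0.82],
    [-294,-152,-1,0,0,-0.96],
    [-336,-172,-1,0,0,-1.1]
  ]
}}

```text
time_s: 12.95
tool_pos: [0.47, -0.0555, 0.1235]
tcp_rot: [0.174, 0.985, 0.0, -0.0]
contact_force: [0.8, -0.3, -1.8]
grip_width: 0.0227
```

Run:
```python
from h import *
where(); plan(.443,-.1434,.048,174.7,8)
```

```text
t 12.95 tcp [470.  -55.5 123.5] head 159.96 tilt 0.05 F [ 0.78 -0.27 -1.77] w 22.7
dist 119 mm, turn 14.7 deg
[[-0.2,-3.9,3.2,0.0,-0.0,-0.011],[-0.8,-14.4,11.8,0.0,-0.0,-0.04],[-1.5,-29.1,23.9,0.0,-0.0,-0.081],[-2.4,-45.9,37.8,0.0,-0.0,-0.129],[-3.3,-62.8,51.6,0.0,-0.001,-0.176],[-4.1,-77.5,63.7,0.0,-0.001,-0.217],[-4.6,-87.9,72.3,0.0,-0.001,-0.246],[-4.8,-91.8,75.5,0.0,-0.001,-0.257]]
```

Emit:
{"name": "drive_tool", "arguments": {
  "moves": [
    [-1,-25,5,0,0,-0.06],
    [-2,-50,10,0,0,-0.12],
    [-3,-75,20,0,0,-0.19],
    [-5,-90,37,0,0,-0.257],
    [-5,-92,57,0,-0.001,-0.257],
    [-5,-92,70,0,-0.001,-0.257],
    [-5,-92,76,0,-0.001,-0.257],
    [-5,-92,76,0,-0.001,-0.257]
  ]
}}

```text
time_s: 13.75
tool_pos: [0.4419, -0.1432, 0.0464]
tcp_rot: [0.046, 0.999, 0.001, -0.001]
contact_force: [-0.2, -0.3, -1.5]
grip_width: 0.0226
```

Run:
```python
from h import *
s=snapshot("scene"); crop(s["img"],"c19.png",220,210,100,100,6)
where()
```

```text
t 13.8 tcp [ 442.5 -143.3   47. ] head 174.69 tilt 0.09 F [-0.22  0.16 -1.27] w 22.7
```

View pics/c19.png

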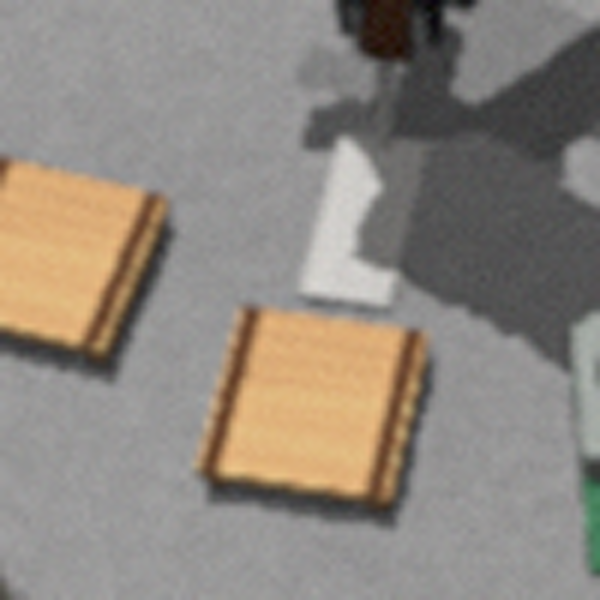

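Run:
```python
from h import *
np.set_printoptions(precision=4,suppress=True)
s=snapshot("scene")
t=bq(s,[(300,294),(392,306)],.0065,220,210,6); print(t,"tip tool",intool(t.mean(0)))
q=bq(s,[(243,305),(431,330),(396,498),(202,475)],.022,220,210,6); sq(q); print("board tool",intool(q.mean(0)),intool(q))
```

```text
[[ 0.566  -0.1779]
 [ 0.5699 -0.1339]] tip tool [-0.1255 -0.0008]
centre [ 0.6333 -0.1604] sides [0.0922, 0.089, 0.0904, 0.0887] ang%90 [85.7 84.9 85.6 86.1]
board tool [-0.1911  0.0007] [[-0.1456 -0.0445]
 [-0.1453  0.0445]
 [-0.2357  0.0458]
 [-0.2378 -0.0429]]
```

Emit:
{"name": "drive_tool", "arguments": {
  "moves": [
    [-10,0.5,-1,0,0,0],
    [-25,1,-1,0,0,0],
    [-40,1,-1,0,0,0],
    [-55,1,-1,0,0,0],
    [-70,1,-1,0,0,0],
    [-85,1,-1,0,0,0],
    [-98,1,-1,0,0,0],
    [-103,1,-1,0,0,0]
  ]
}}

```text
time_s: 14.65
tool_pos: [0.5483, -0.1524, 0.0493]
tcp_rot: [0.046, 0.999, -0.0, 0.001]
contact_force: [-0.6, -0.5, -2.2]
grip_width: 0.0227
```

Run:
```python
from h import *
s=snapshot("scene"); crop(s["img"],"c20.png",220,210,100,100,6)
where()
```

```text
t 14.7 tcp [ 548.2 -152.4   49.1] head 174.72 tilt 0.15 F [ 1.83 -0.25 -2.33] w 22.8
```

View pics/c20.png

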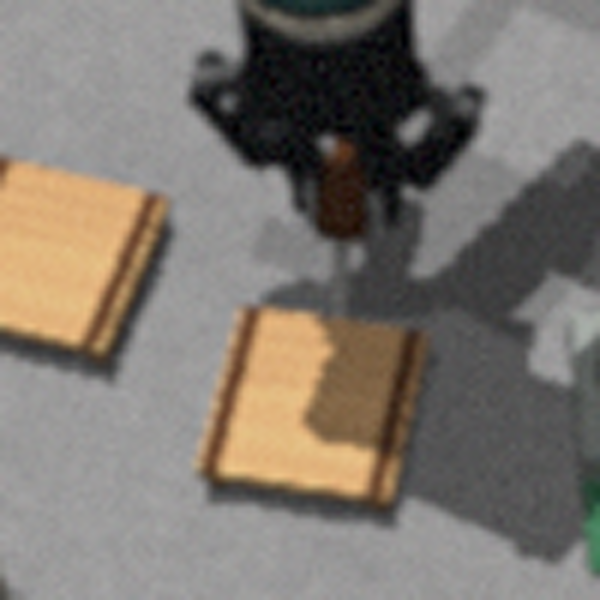

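Emit:
{"name": "drive_tool", "arguments": {
  "moves": [
    [0,0,-3,0,0,0],
    [0,0,-7,0,0,0],
    [0,0,-13,0,0,0],
    [0,0,-24,0,0,0],
    [0,0,-40,0,0,0],
    [0,0,-60,0,0,0],
    [0,0,-78,0,0,0],
    [0,0,-85,0,0,0]
  ]
}}

```text
time_s: 15.5
tool_pos: [0.5489, -0.1528, 0.1367]
tcp_rot: [0.046, 0.999, -0.001, 0.003]
contact_force: [1.1, -0.9, -2.9]
grip_width: 0.0229
```

Run:
```python
from h import *
s=snapshot("scene"); crop(s["img"],"c21.png",220,190,100,100,6)
where()
L=np.radians(8.2); p=np.array([.602,.2078])-.0860*np.array([np.cos(L),np.sin(L)]); print(p)
plan(p[0],p[1],.135,188.2,8)
```

```text
t 15.55 tcp [ 549.1 -152.9  136.9] head 174.72 tilt 0.38 F [ 0.17  0.24 -2.18] w 22.7
[0.51687924 0.19553391]
dist 350 mm, turn 13.5 deg
[[2.8,14.8,0.0,-0.0,0.0,-0.01],[10.0,53.7,0.1,-0.0,0.001,-0.037],[20.3,108.8,0.3,-0.001,0.002,-0.074],[32.1,172.0,0.4,-0.001,0.003,-0.118],[43.9,235.1,0.6,-0.002,0.004,-0.161],[54.1,290.2,0.7,-0.002,0.005,-0.199],[61.4,329.2,0.8,-0.002,0.006,-0.225],[64.2,344.0,0.9,-0.002,0.006,-0.235]]
```

View pics/c21.png

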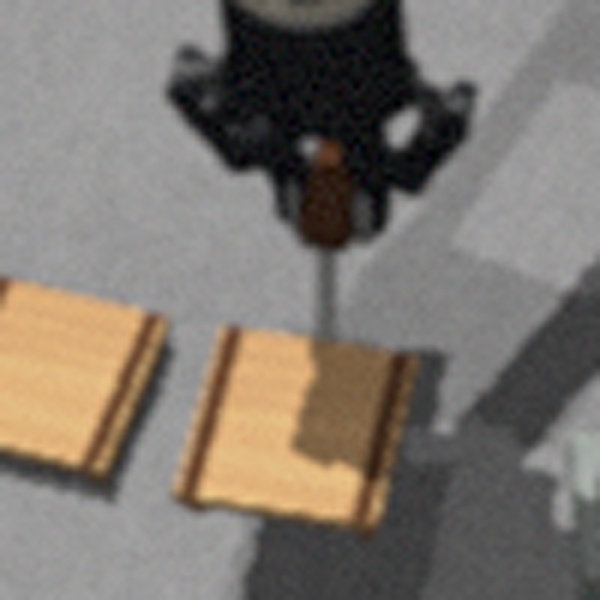

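Emit:
{"name": "drive_tool", "arguments": {
  "moves": [
    [1,5,0,0,0,0],
    [3,18,0,0,0.001,-0.01],
    [7,38,0,0,0.001,-0.025],
    [12,62,0,0,0.001,-0.04],
    [17,87,0,0,0.001,-0.06],
    [22,112,0,0,0.001,-0.08],
    [27,137,0,0,0.001,-0.1],
    [32,162,0,0,0.001,-0.115]
  ]
}}

```text
time_s: 16.35
tool_pos: [0.5306, 0.0135, 0.1353]
tcp_rot: [-0.012, 1.0, -0.001, 0.001]
contact_force: [0.5, -0.2, -2.6]
grip_width: 0.0228
```

Emit:
{"name": "drive_tool", "arguments": {
  "moves": [
    [2,25,0,0,0,-0.02],
    [5,50,0,0,0,-0.035],
    [8,75,0,0,0,-0.055],
    [11,100,0,0,0,-0.07],
    [14,125,0,0,0,-0.09],
    [15,148,0,0,0,-0.105],
    [15,166,0,0,0,-0.115],
    [15,175,0,0,0,-0.12]
  ]
}}

```text
time_s: 17.15
tool_pos: [0.5098, 0.1901, 0.134]
tcp_rot: [-0.073, 0.997, -0.001, 0.0]
contact_force: [0.1, 0.6, -2.7]
grip_width: 0.023
```

Run:
```python
from h import *
s=snapshot("scene"); crop(s["img"],"c22.png",340,190,120,110,6)
where()
plan(.5169,.1955,.07,188.2,4)
```

```text
t 17.2 tcp [510.1 190.5 134.2] head -171.6 tilt 0.08 F [-0.07  1.78 -2.2 ] w 22.9
dist 65 mm, turn 0.2 deg
[[-1.2,0.6,10.0,-0.0,0.0,0.001],[-3.7,2.0,32.1,-0.001,0.0,0.002],[-6.2,3.4,54.2,-0.001,0.001,0.003],[-7.4,4.0,64.2,-0.001,0.001,0.004]]
```

View pics/c22.png

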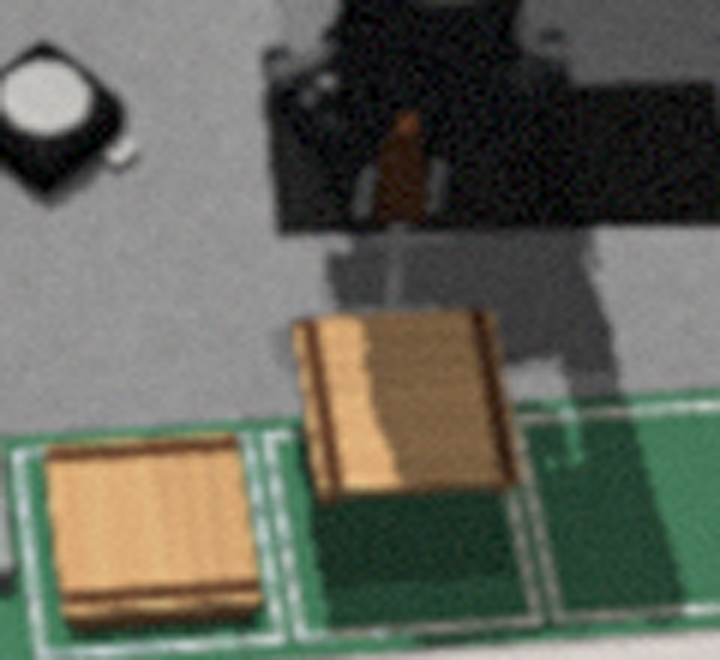

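Run:
```python
from h import *
s=snapshot("scene")
q=bq(s,[(293,322),(496,310),(518,484),(315,496)],.1025,340,190,6); sq(q); print(intool(q.mean(0))); where()
```

```text
centre [0.5972 0.1986] sides [0.0915, 0.0916, 0.0919, 0.0886] ang%90 [6.2 7.9 4.3 7.7]
[-0.08731443 -0.00347967]
t 17.25 tcp [510.4 189.3 134.3] head -171.61 tilt 0.12 F [-0.41 -0.54 -2.73] w 22.7
```

Run:
```python
from h import *
where(); plan(.5152,.1985,.062,188.8,4)
```

```text
t 17.25 tcp [510.4 189.3 134.3] head -171.61 tilt 0.12 F [-0.41 -0.54 -2.73] w 22.7
dist 73 mm, turn 0.4 deg
[[-0.9,1.3,11.3,-0.0,0.0,-0.001],[-3.0,4.3,36.1,-0.001,0.0,-0.004],[-5.1,7.2,61.0,-0.002,0.001,-0.006],[-6.1,8.5,72.3,-0.002,0.001,-0.007]]
```

Emit:
{"name": "drive_tool", "arguments": {
  "moves": [
    [-1,1,8,0,0,-0.001],
    [-3,3,22,0,0,-0.002],
    [-4,5,40,-0.001,0,-0.004],
    [-6,8,55,-0.002,0.001,-0.006],
    [-6,8.5,65,-0.002,0.001,-0.007],
    [-6,8.5,70,-0.002,0.001,-0.007],
    [-6,8.5,72,-0.002,0.001,-0.007],
    [-6,8.5,72,-0.002,0.001,-0.007]
  ]
}}

```text
time_s: 18.05
tool_pos: [0.5153, 0.1983, 0.0623]
tcp_rot: [-0.077, 0.997, 0.0, 0.0]
contact_force: [0.4, 0.7, -2.3]
grip_width: 0.0228
```

Emit:
{"name": "drive_tool", "arguments": {
  "moves": [
    [0,0,2,0,0,0],
    [0,0,4,0,0,0],
    [0,0,6,0,0,0],
    [0,0,8,0,0,0],
    [0,0,8.5,0,0,0],
    [0,0,8.5,0,0,0]
  ]
}}

```text
time_s: 18.65
tool_pos: [0.5152, 0.1983, 0.0537]
tcp_rot: [-0.077, 0.997, 0.0, -0.0]
contact_force: [-0.4, 0.7, -1.5]
grip_width: 0.023
```

Run:
```python
from h import *
s=snapshot("scene"); crop(s["img"],"c23.png",340,190,120,110,6)
where()
```

```text
t 18.7 tcp [515.2 198.4  53.7] head -171.22 tilt 0.01 F [ 0.43 -0.1  -1.95] w 22.7
```

View pics/c23.png

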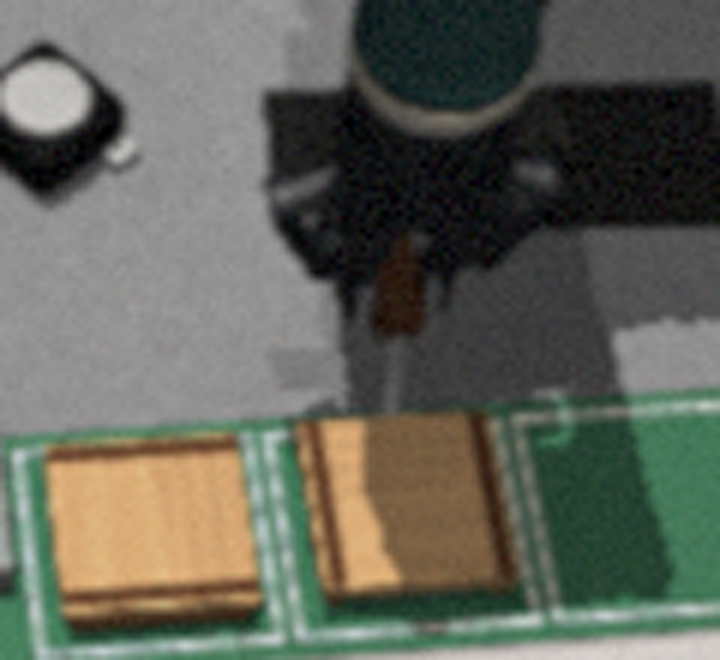

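Run:
```python
from h import *
s=snapshot("scene")
q=bq(s,[(295,424),(490,413),(519,584),(327,599)],.028,340,190,6); sq(q); print(intool(q.mean(0))); where()
b=bq(s,[(267,435),(512,420),(548,622),(296,638)],.006,340,190,6); sq(b)
```

```text
centre [0.6034 0.2084] sides [0.094, 0.0912, 0.092, 0.0873] ang%90 [9.  7.6 6.6 8.9]
[-0.08862248 -0.0035518 ]
t 18.75 tcp [515.3 198.4  53.8] head -171.21 tilt 0.01 F [-0.28 -0.07 -1.23] w 22.7
centre [0.6024 0.2101] sides [0.1095, 0.1164, 0.1096, 0.1153] ang%90 [7.4 7.9 6.8 7.9]
```

Within 2 mm of the bay centre. Withdraw, then go up.

Emit:
{"name": "drive_tool", "arguments": {
  "moves": [
    [4,0,0,0,0,0],
    [12,0,0,0,0,0],
    [24,0,0,0,0,0],
    [40,0,0,0,0,0],
    [58,0,0,0,0,0],
    [76,0,0,0,0,0],
    [92,0,0,0,0,0],
    [104,0,0,0,0,0]
  ]
}}

```text
time_s: 19.55
tool_pos: [0.4099, 0.182, 0.0537]
tcp_rot: [-0.077, 0.997, -0.0, -0.001]
contact_force: [0.9, -0.1, -1.6]
grip_width: 0.0224
```

Emit:
{"name": "drive_tool", "arguments": {
  "moves": [
    [2,0,-5,0,0,0],
    [2,0,-20,0,0,0],
    [2,0,-45,0,0,0],
    [2,0,-65,0,0,0],
    [2,0,-72,0,0,0]
  ]
}}

```text
time_s: 20.05
tool_pos: [0.4098, 0.1822, 0.1279]
tcp_rot: [-0.077, 0.997, 0.0, 0.001]
contact_force: [1.1, -0.7, -2.5]
grip_width: 0.0229
```

Run:
```python
from h import *
s=snapshot("scene"); crop(s["img"],"c24.png",200,190,260,120,3)
s=snapshot("side"); crop(s["img"],"c25.png",230,150,160,170,3.5)
where()
L=np.radians(-12); d=np.array([np.cos(L),np.sin(L)]); B=np.array([.5600,-.2950])
p=B-.1915*d; print(p,B-.0875*d); plan(p[0],p[1],.125,168,10,"l")
```

```text
t 20.15 tcp [409.2 182.  126.8] head -171.2 tilt 0.08 F [ 0.6  -0.19 -1.79] w 22.9
[ 0.37268473 -0.25518491] [ 0.47441208 -0.27680773]
dist 439 mm, turn 20.8 deg
[[10.3,-42.6,0.2,0.0,0.0,0.036],[20.6,-85.3,0.3,0.0,0.0,0.073],[30.9,-127.9,0.5,0.0,0.0,0.109],[41.2,-170.6,0.6,0.0,0.001,0.145],[51.5,-213.2,0.8,0.0,0.001,0.181],[61.7,-255.9,0.9,0.0,0.001,0.218],[72.0,-298.5,1.1,0.0,0.001,0.254],[82.3,-341.2,1.2,0.0,0.001,0.29],[92.6,-383.8,1.4,0.0,0.001,0.327],[102.9,-426.5,1.6,0.0,0.001,0.363]]
```

View pics/c24.png

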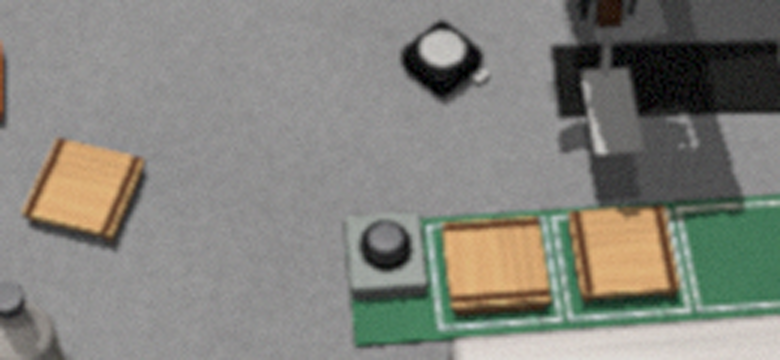

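View pics/c25.png

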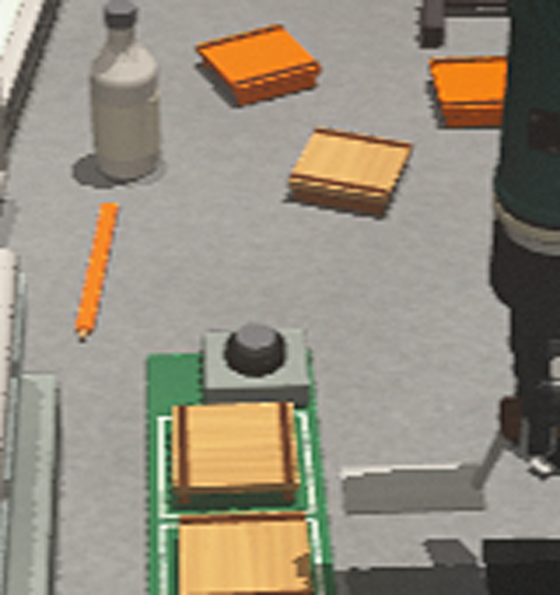

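Emit:
{"name": "drive_tool", "arguments": {
  "moves": [
    [-12,-43,0,0,0,0.035],
    [-22,-86,0,0,0,0.07],
    [-30,-129,0,0,0,0.105],
    [-30,-172,0,0,0,0.14],
    [-25,-215,0,0,0,0.18],
    [-15,-258,0,0,0,0.215],
    [0,-300,0,0,0,0.25],
    [20,-342,0,0,0,0.29]
  ]
}}

```text
time_s: 20.95
tool_pos: [0.4414, -0.1608, 0.1256]
tcp_rot: [0.069, 0.998, 0.0, 0.0]
contact_force: [0.4, -0.2, -2.1]
grip_width: 0.0227
```

Run:
```python
from h import *
s=snapshot("scene"); sq(bq(s,[(570,211),(666,205),(680,290),(580,298)],.028,200,190,3))
where(); plan(.373,-.2552,.048,168,8)
```

```text
centre [0.6021 0.2088] sides [0.0932, 0.09, 0.0916, 0.091] ang%90 [5.7 8.  6.3 9. ]
t 21.0 tcp [ 439.9 -167.1  125.7] head 171.88 tilt 0.21 F [-1.13 -6.1  -1.58] w 23.2
dist 135 mm, turn 3.9 deg
[[2.3,-4.1,3.4,-0.0,0.0,0.003],[8.4,-15.1,12.2,-0.001,0.0,0.011],[17.0,-30.5,24.7,-0.001,0.0,0.021],[26.9,-48.2,39.0,-0.002,0.0,0.034],[36.8,-65.9,53.4,-0.002,0.0,0.046],[45.4,-81.3,65.9,-0.003,0.001,0.057],[51.5,-92.2,74.7,-0.003,0.001,0.065],[53.8,-96.4,78.0,-0.004,0.001,0.068]]
```

Emit:
{"name": "drive_tool", "arguments": {
  "moves": [
    [15,-30,2,0,0,0.02],
    [32,-60,6,-0.001,0,0.04],
    [48,-86,16,-0.003,0,0.06],
    [54,-96,34,-0.004,0.001,0.068],
    [54,-96,55,-0.004,0.001,0.068],
    [54,-96,70,-0.004,0.001,0.068],
    [54,-96,77,-0.004,0.001,0.068],
    [54,-96,77,-0.004,0.001,0.068]
  ]
}}

```text
time_s: 21.8
tool_pos: [0.372, -0.2538, 0.0477]
tcp_rot: [0.105, 0.995, 0.001, -0.001]
contact_force: [-0.0, -0.2, -1.6]
grip_width: 0.0227
```

Run:
```python
from h import *
s=snapshot("scene"); crop(s["img"],"c26.png",180,190,110,100,6)
where()
```

```text
t 21.85 tcp [ 372.6 -254.3   48.5] head 168.01 tilt 0.13 F [ 0.1   0.29 -1.23] w 23.0
```

View pics/c26.png

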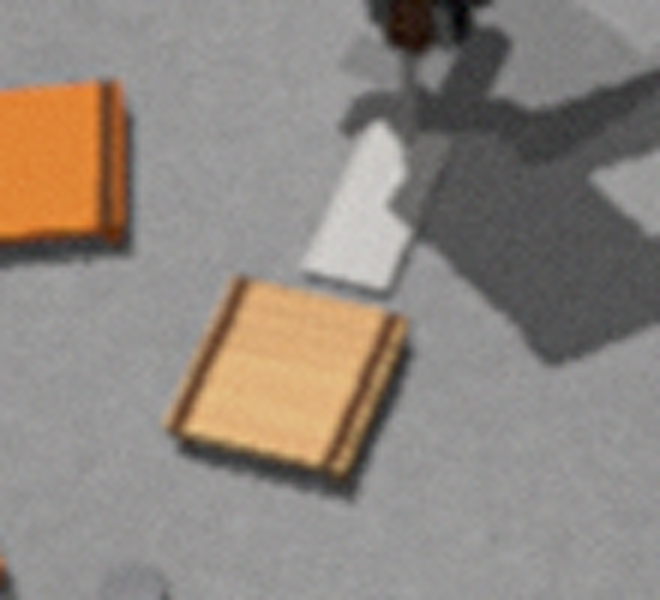

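Run:
```python
from h import *
np.set_printoptions(precision=4,suppress=True)
s=snapshot("scene")
t=bq(s,[(302,268),(387,292)],.0075,180,190,6); print(t,"tip tool",intool(t.mean(0)))
q=bq(s,[(236,276),(410,317),(346,472),(168,430)],.022,180,190,6); sq(q); print("board tool",intool(q.mean(0)),intool(q))
where()
```

```text
[[ 0.4903 -0.3028]
 [ 0.5017 -0.2597]] tip tool [-0.1258 -0.0005]
centre [ 0.5606 -0.2954] sides [0.0907, 0.0883, 0.09, 0.0877] ang%90 [79.2 78.1 78.8 78.6]
board tool [-0.192 -0.001] [[-0.1469 -0.046 ]
 [-0.1467  0.0424]
 [-0.2367  0.0437]
 [-0.2376 -0.044 ]]
t 21.9 tcp [ 373.  -254.6   49. ] head 168.01 tilt 0.05 F [ 0.11  0.   -0.9 ] w 23.0
```

Emit:
{"name": "drive_tool", "arguments": {
  "moves": [
    [-10,0,0,0,0,0],
    [-25,-0.5,1,0,0,0.003],
    [-40,-0.5,1,0,0,0.006],
    [-55,-0.5,1,0,0,0.009],
    [-70,-0.5,1,0,0,0.01],
    [-85,-0.5,1,0,0,0.01],
    [-98,-0.5,1,0,0,0.01],
    [-104,-0.5,1,0,0,0.01]
  ]
}}

```text
time_s: 22.7
tool_pos: [0.4774, -0.2776, 0.0485]
tcp_rot: [0.109, 0.994, -0.0, 0.001]
contact_force: [-1.4, 0.1, -2.3]
grip_width: 0.0228
```

Run:
```python
from h import *
s=snapshot("scene"); crop(s["img"],"c27.png",180,190,110,100,6)
where()
```

```text
t 22.75 tcp [ 477.5 -277.7   48.4] head 167.47 tilt 0.13 F [ 0.44 -0.29 -1.36] w 22.9
```

View pics/c27.png

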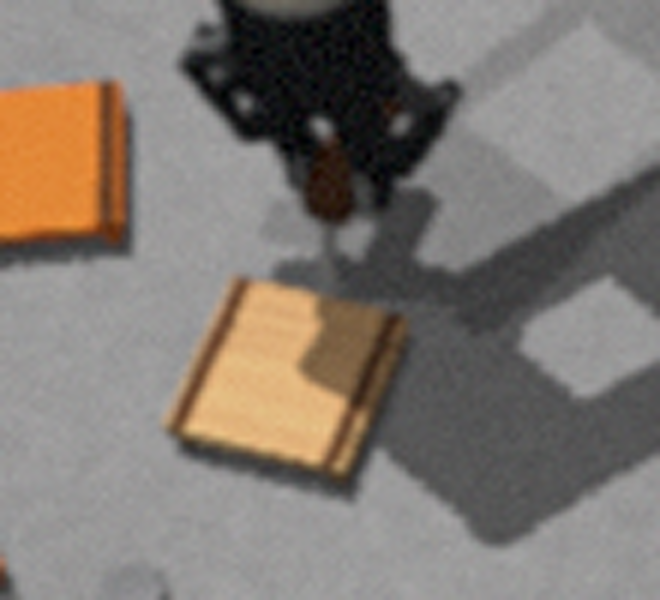

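Emit:
{"name": "drive_tool", "arguments": {
  "moves": [
    [0,0,-3,0,0,0],
    [0,0,-7,0,0,0],
    [0,0,-13,0,0,0],
    [0,0,-24,0,0,0],
    [0,0,-40,0,0,0],
    [0,0,-60,0,0,0],
    [0,0,-78,0,0,0],
    [0,0,-85,0,0,0]
  ]
}}

```text
time_s: 23.55
tool_pos: [0.478, -0.2784, 0.1359]
tcp_rot: [0.109, 0.994, -0.001, 0.003]
contact_force: [0.4, -0.6, -1.5]
grip_width: 0.023
```

Run:
```python
from h import *
s=snapshot("scene"); crop(s["img"],"c28.png",180,170,110,110,5)
where()
plan(.501,.3126,.135,188.2,8)
```

```text
t 23.6 tcp [ 478.2 -278.5  136.1] head 167.46 tilt 0.36 F [ 0.4  -0.28 -2.58] w 22.9
dist 592 mm, turn 20.7 deg
[[4.6,25.0,-0.0,-0.0,0.0,-0.016],[16.6,90.9,-0.1,-0.001,0.001,-0.057],[33.6,184.1,-0.2,-0.001,0.002,-0.115],[53.1,291.0,-0.4,-0.002,0.003,-0.181],[72.6,397.8,-0.5,-0.002,0.004,-0.248],[89.6,491.0,-0.6,-0.003,0.005,-0.305],[101.6,557.0,-0.7,-0.003,0.005,-0.347],[106.2,582.0,-0.8,-0.003,0.005,-0.362]]
```

View pics/c28.png

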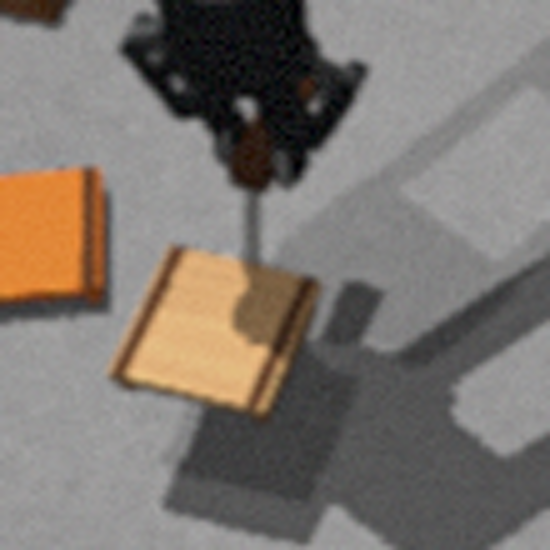

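Emit:
{"name": "drive_tool", "arguments": {
  "moves": [
    [1,5,0,0,0.001,0],
    [3,18,0,0,0.002,-0.01],
    [6,38,0,0,0.003,-0.022],
    [11,62,0,-0.001,0.004,-0.036],
    [16,88,0,-0.002,0.005,-0.052],
    [20,114,0,-0.002,0.005,-0.068],
    [25,140,0,-0.002,0.005,-0.084],
    [30,166,0,-0.002,0.005,-0.1]
  ]
}}

```text
time_s: 24.4
tool_pos: [0.4837, -0.1076, 0.1346]
tcp_rot: [0.059, 0.998, 0.0, -0.001]
contact_force: [0.7, -0.2, -2.0]
grip_width: 0.0228
```

Emit:
{"name": "drive_tool", "arguments": {
  "moves": [
    [2,26,0,0,0,-0.016],
    [5,52,0,0,0,-0.032],
    [7,78,0,0,0,-0.048],
    [9,104,0,0,0,-0.064],
    [12,130,0,0,0,-0.08],
    [14,156,0,0,0,-0.096],
    [16,182,0,0,0,-0.112],
    [18,208,0,0,0,-0.128]
  ]
}}

```text
time_s: 25.2
tool_pos: [0.4885, 0.103, 0.1337]
tcp_rot: [-0.006, 1.0, 0.0, -0.002]
contact_force: [0.7, -0.7, -1.6]
grip_width: 0.023
```

Run:
```python
from h import *
where(); plan(.501,.3126,.135,188.2,8)
```

```text
t 25.2 tcp [488.5 103.  133.7] head -179.32 tilt 0.25 F [ 0.69 -0.71 -1.63] w 23.0
dist 210 mm, turn 7.5 deg
[[-0.6,9.0,-0.1,0.0,-0.0,-0.006],[-2.3,32.7,-0.2,0.0,-0.001,-0.021],[-4.7,66.3,-0.4,0.0,-0.001,-0.042],[-7.5,104.7,-0.6,0.001,-0.002,-0.066],[-10.2,143.2,-0.8,0.001,-0.003,-0.09],[-12.6,176.7,-1.0,0.001,-0.004,-0.111],[-14.3,200.4,-1.1,0.001,-0.004,-0.126],[-15.0,209.4,-1.2,0.001,-0.004,-0.131]]
```

Emit:
{"name": "drive_tool", "arguments": {
  "moves": [
    [-2,27,0,0,-0.001,-0.018],
    [-4,54,0,0,-0.002,-0.036],
    [-6,81,0,0,-0.003,-0.054],
    [-8,108,0,0.001,-0.004,-0.07],
    [-10,134,-1,0.001,-0.004,-0.088],
    [-12,158,-1,0.001,-0.004,-0.105],
    [-14,180,-1,0.001,-0.004,-0.12],
    [-15,196,-1,0.001,-0.004,-0.131]
  ]
}}

```text
time_s: 26.0
tool_pos: [0.4997, 0.3009, 0.1337]
tcp_rot: [-0.072, 0.997, -0.0, -0.001]
contact_force: [-0.3, -0.1, -1.4]
grip_width: 0.023
```

Emit:
{"name": "drive_tool", "arguments": {
  "moves": [
    [0,4,0,0,0,0],
    [0,6,0,0,0,0],
    [0,7,0,0,0,0],
    [0,7,0,0,0,0]
  ]
}}

```text
time_s: 26.4
tool_pos: [0.4984, 0.307, 0.1336]
tcp_rot: [-0.072, 0.997, -0.0, -0.001]
contact_force: [-0.8, 0.0, -2.4]
grip_width: 0.023
```

Run:
```python
from h import *
s=snapshot("scene"); crop(s["img"],"c29.png",390,190,120,110,6)
where()
```

```text
t 26.45 tcp [498.6 307.  133.7] head -171.74 tilt 0.15 F [ 0.67 -0.41 -1.71] w 22.7
```

View pics/c29.png

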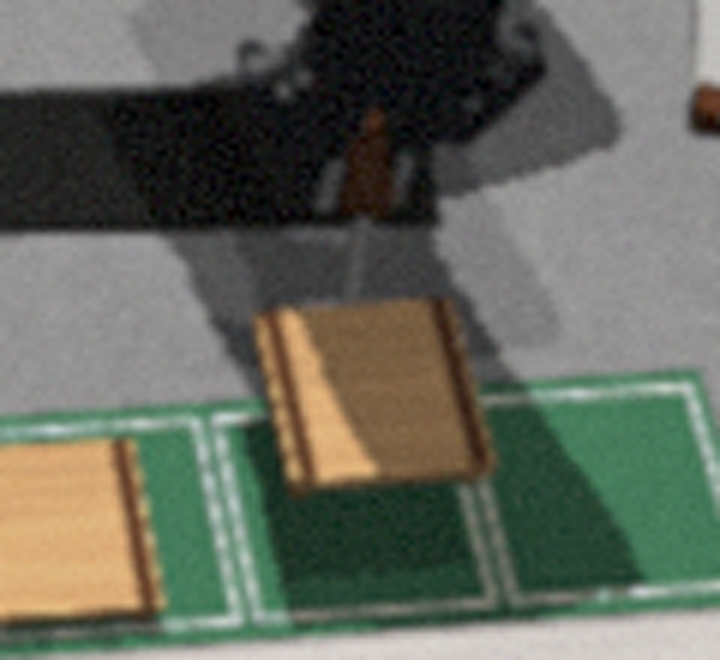

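Run:
```python
from h import *
s=snapshot("scene")
q=bq(s,[(255,315),(457,299),(495,470),(290,488)],.102,390,190,6); sq(q); o=intool(q.mean(0)); print(o); where()
T=pose(); 
a=np.radians(188.2); X=np.array([np.cos(a),np.sin(a)]); Y=np.array([np.sin(a),-np.cos(a)])
p=np.array([.585,.3247])-o[0]*X-o[1]*Y; print(p); plan(p[0],p[1],.062,188.2,4)
```

```text
centre [0.5838 0.3171] sides [0.0914, 0.0921, 0.0908, 0.0906] ang%90 [7.4 9.2 6.4 9.6]
[-0.08565861 -0.00227184]
t 26.5 tcp [498.7 307.  133.8] head -171.75 tilt 0.14 F [ 0.27 -0.5  -1.62] w 22.3
[0.49989312 0.31473122]
dist 72 mm, turn 0.1 deg
[[-0.4,1.2,11.2,-0.0,-0.0,0.0],[-1.2,3.7,35.9,-0.0,-0.001,0.0],[-2.1,6.3,60.5,-0.0,-0.002,0.001],[-2.5,7.5,71.7,-0.0,-0.002,0.001]]
```

Emit:
{"name": "drive_tool", "arguments": {
  "moves": [
    [-1,1,8,0,0,0],
    [-1,3,22,0,-0.001,0],
    [-2,5,40,0,-0.002,0],
    [-2.5,7,55,0,-0.002,0],
    [-2.5,7.5,65,0,-0.002,0],
    [-2.5,7.5,70,0,-0.002,0],
    [-2.5,7.5,72,0,-0.002,0],
    [-2.5,7.5,72,0,-0.002,0]
  ]
}}

```text
time_s: 27.3
tool_pos: [0.5001, 0.3148, 0.0618]
tcp_rot: [-0.072, 0.997, -0.0, -0.0]
contact_force: [-1.2, -0.7, -2.1]
grip_width: 0.0229
```

Emit:
{"name": "drive_tool", "arguments": {
  "moves": [
    [0,0,2,0,0,0],
    [0,0,4,0,0,0],
    [0,0,6,0,0,0],
    [0,0,8,0,0,0],
    [0,0,8.5,0,0,0],
    [0,0,8.5,0,0,0]
  ]
}}

```text
time_s: 27.9
tool_pos: [0.5, 0.3147, 0.0532]
tcp_rot: [-0.072, 0.997, -0.0, -0.0]
contact_force: [0.2, -0.1, -1.8]
grip_width: 0.0226
```

Emit:
{"name": "drive_tool", "arguments": {
  "moves": [
    [4,0,0,0,0,0],
    [12,0,0,0,0,0],
    [24,0,0,0,0,0],
    [40,0,0,0,0,0],
    [58,0,0,0,0,0],
    [76,0,0,0,0,0],
    [92,0,0,0,0,0],
    [104,0,0,0,0,0]
  ]
}}

```text
time_s: 28.7
tool_pos: [0.3946, 0.2992, 0.0533]
tcp_rot: [-0.072, 0.997, -0.0, -0.001]
contact_force: [-0.4, 0.8, -1.1]
grip_width: 0.0228
```

Emit:
{"name": "drive_tool", "arguments": {
  "moves": [
    [2,0,-5,0,0,0],
    [2,0,-20,0,0,0],
    [2,0,-45,0,0,0],
    [2,0,-65,0,0,0],
    [2,0,-72,0,0,0]
  ]
}}

```text
time_s: 29.2
tool_pos: [0.3944, 0.2998, 0.1275]
tcp_rot: [-0.072, 0.997, 0.0, 0.001]
contact_force: [-0.3, -0.0, -2.2]
grip_width: 0.0229
```

Run:
```python
from h import *
s=snapshot("scene"); crop(s["img"],"c30.png",300,170,220,140,3.6)
cv2.imwrite("pics/scene30.png",s["img"])
where()
```

```text
t 29.25 tcp [394.4 299.8 127.6] head -171.73 tilt 0.14 F [ 0.34  0.6  -0.69] w 22.7
```

View pics/c30.png

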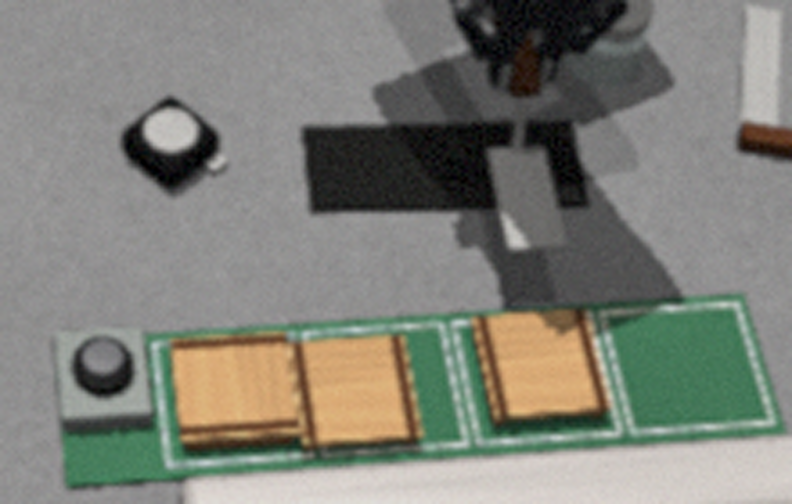

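View pics/scene30.png

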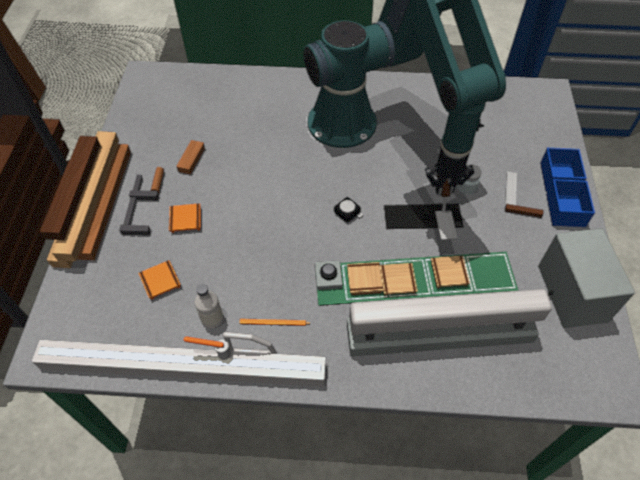

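Run:
```python
from h import *
s=snapshot("scene"); x,y=330,240
crop(s["img"],"c31.png",330,240,100,75,8)
d=snapshot("side"); crop(d["img"],"c32.png",255,240,90,90,7)
```

```text
(no output)
```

View pics/c31.png

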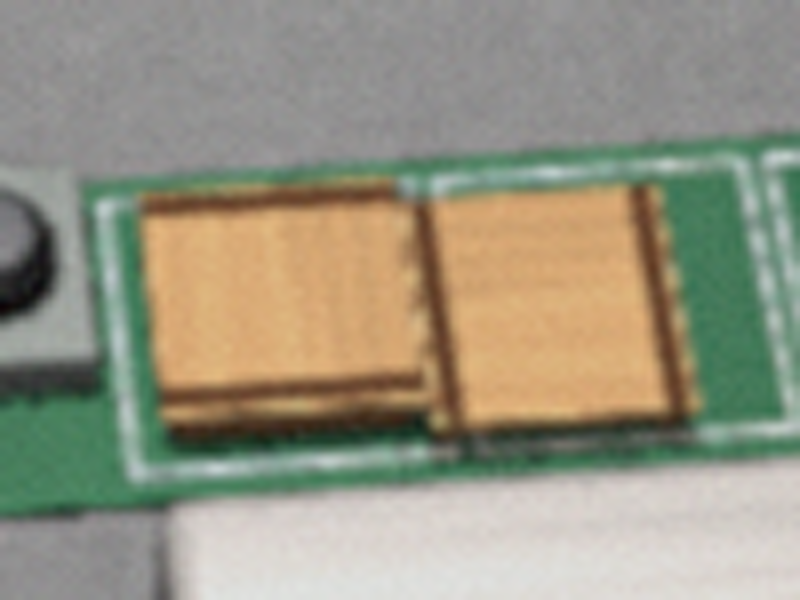

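View pics/c32.png

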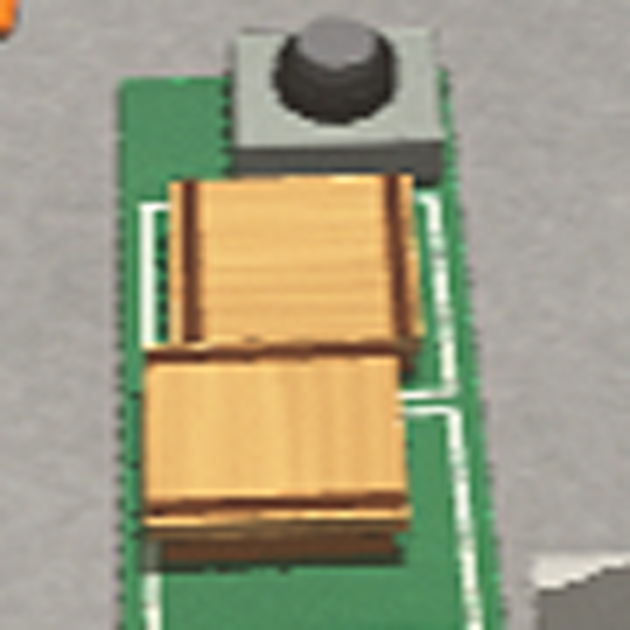

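Run:
```python
from h import *
s=snapshot("scene"); d=snapshot("side")
L=np.radians(8.3); X=np.array([np.cos(L),np.sin(L)]); Y=np.array([-X[1],X[0]])
bays=np.array([[.620,.0925],[.602,.2080],[.585,.3247]])
def rep(n,q,b):
    print(n); sq(q); e=q.mean(0)-bays[b]; print("  in bay",(e@X).round(4),(e@Y).round(4))
rep("A scene",bq(s,[(139,186),(396,176),(428,396),(160,416)],.028,330,240,8),0)
rep("C scene",bq(s,[(408,198),(656,183),(702,411),(432,436)],.028,330,240,8),1)
rep("A side",bq(d,[(168,182),(410,174),(422,330),(171,345)],.028,255,240,7),0)
rep("C side",bq(d,[(145,347),(398,345),(411,520),(143,527)],.028,255,240,7),1)
rep("B scene",bq(s,[(474,317),(585,309),(608,412),(491,422)],.028,300,170,3.6),2)
```

```text
A scene
centre [0.6193 0.0913] sides [0.0919, 0.0895, 0.0884, 0.0908] ang%90 [6.9 6.4 7.8 8.7]
  in bay -0.0009 -0.001
C scene
centre [0.6185 0.1829] sides [0.0946, 0.0866, 0.0914, 0.0918] ang%90 [5.6 7.9 8.7 9.8]
  in bay 0.0128 -0.0272
A side
centre [0.6208 0.0934] sides [0.0899, 0.0911, 0.0866, 0.0904] ang%90 [ 8.3  8.1  7.7 10.2]
  in bay 0.001 0.0008
C side
centre [0.6173 0.1864] sides [0.0899, 0.0907, 0.0877, 0.0914] ang%90 [7.4 5.8 7.9 7.2]
  in bay 0.012 -0.0236
B scene
centre [0.587  0.3237] sides [0.0942, 0.0874, 0.093, 0.0895] ang%90 [5.7 8.7 6.9 9.4]
  in bay 0.0018 -0.0013
```

Run:
```python
from h import *
where(); plan(.4284,.158,.0545,188.0,8)
```

```text
t 29.45 tcp [392.2 298.6 124.4] head -171.73 tilt 0.2 F [-0.26 -0.08 -1.91] w 22.9
dist 161 mm, turn 0.3 deg
[[-0.7,-6.2,3.0,-0.0,-0.0,0.0],[-2.5,-22.5,10.9,-0.0,-0.001,0.001],[-5.0,-45.6,22.2,-0.0,-0.001,0.001],[-7.9,-72.1,35.0,-0.001,-0.002,0.002],[-10.9,-98.6,47.9,-0.001,-0.002,0.003],[-13.4,-121.7,59.1,-0.001,-0.003,0.004],[-15.2,-138.0,67.0,-0.001,-0.003,0.004],[-15.9,-144.2,70.1,-0.001,-0.003,0.005]]
```

Emit:
{"name": "drive_tool", "arguments": {
  "moves": [
    [-3,-30,2,0,-0.001,0.001],
    [-7,-65,10,0,-0.001,0.002],
    [-11,-100,22,-0.001,-0.002,0.003],
    [-14,-130,38,-0.001,-0.003,0.004],
    [-16,-144,54,-0.001,-0.003,0.005],
    [-16,-144,65,-0.001,-0.003,0.005],
    [-16,-144,70,-0.001,-0.003,0.005],
    [-16,-144,70,-0.001,-0.003,0.005]
  ]
}}

```text
time_s: 30.25
tool_pos: [0.4275, 0.1587, 0.0536]
tcp_rot: [-0.07, 0.998, -0.0, -0.001]
contact_force: [0.5, -0.4, -1.7]
grip_width: 0.0226
```

Run:
```python
from h import *
s=snapshot("scene"); crop(s["img"],"c33.png",330,200,130,110,6)
where()
```

```text
t 30.3 tcp [428.  158.9  54.2] head -171.97 tilt 0.08 F [-0.78 -1.03 -1.92] w 23.0
```

View pics/c33.png

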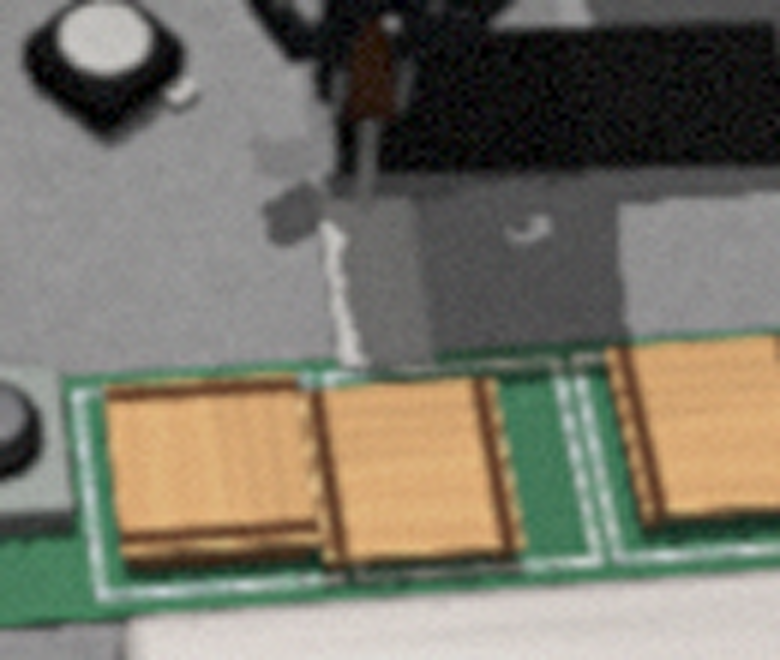

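Run:
```python
from h import *
np.set_printoptions(precision=4,suppress=True)
s=snapshot("scene")
t=bq(s,[(343,366),(436,362)],.0132,330,200,6); print("tip tool",intool(t))
q=bq(s,[(303,388),(496,376),(523,548),(325,564)],.028,330,200,6); sq(q); print("board tool",intool(q.mean(0)),intool(q))
```

```text
tip tool [[-0.1247 -0.0241]
 [-0.1257  0.0197]]
centre [0.618  0.1828] sides [0.0934, 0.0899, 0.0917, 0.0896] ang%90 [6.7 8.  6.5 9.1]
board tool [-0.1911 -0.003 ] [[-0.1448 -0.0468]
 [-0.1449  0.0432]
 [-0.2366  0.0407]
 [-0.2382 -0.0489]]
```

Emit:
{"name": "drive_tool", "arguments": {
  "moves": [
    [-8,-1,0,0,0,0.003],
    [-22,-1,0,0,0,0.006],
    [-38,-1,0,0,0,0.008],
    [-55,-1.5,0,0,0,0.008],
    [-70,-1.5,0,0,0,0.008],
    [-85,-1.5,0,0,0,0.008],
    [-98,-1.5,0,0,0,0.008],
    [-103,-1.5,0,0,0,0.008]
  ]
}}

```text
time_s: 31.15
tool_pos: [0.5335, 0.1725, 0.0551]
tcp_rot: [-0.066, 0.998, 0.0, 0.001]
contact_force: [0.2, 1.0, -1.4]
grip_width: 0.0227
```

Emit:
{"name": "drive_tool", "arguments": {
  "moves": [
    [0,0,-2,0,0,0],
    [0,0,-5,0,0,0],
    [0,0,-9,0,0,0],
    [0,0,-15,0,0,0],
    [0,0,-22,0,0,0],
    [0,0,-28,0,0,0],
    [0,0,-30,0,0,0],
    [0,0,-30,0,0,0]
  ]
}}

```text
time_s: 31.95
tool_pos: [0.5338, 0.1725, 0.0857]
tcp_rot: [-0.066, 0.998, 0.0, 0.002]
contact_force: [-0.0, -0.5, -2.7]
grip_width: 0.023
```

Run:
```python
from h import *
s=snapshot("scene"); crop(s["img"],"c34.png",330,200,130,110,6)
where()
```

```text
t 32.0 tcp [533.5 172.5  85.3] head -172.41 tilt 0.18 F [-0.3  -0.67 -2.49] w 22.8
```

View pics/c34.png

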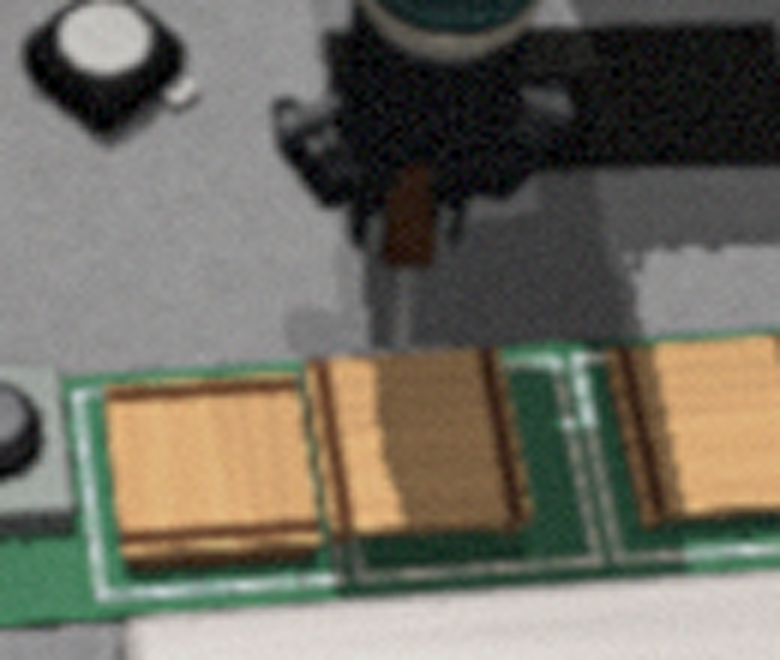

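Run:
```python
from h import *
s=snapshot("scene")
q=bq(s,[(305,363),(495,349),(530,520),(328,535)],.054,330,200,6); sq(q); o=intool(q.mean(0)); print(o); where()
a=np.radians(188.2); X=np.array([np.cos(a),np.sin(a)]); Y=np.array([np.sin(a),-np.cos(a)])
p=np.array([.602,.2085])-o[0]*X-o[1]*Y; print(p); plan(p[0],p[1],.085,188.2,4)
```

```text
centre [0.6196 0.1813] sides [0.0905, 0.0874, 0.0906, 0.09] ang%90 [7.1 8.8 8.8 8.7]
[-0.08666695 -0.00263306]
t 32.05 tcp [533.3 172.4  85.1] head -172.41 tilt 0.15 F [ 0.47  1.17 -2.19] w 22.8
[0.51584356 0.19874492]
dist 32 mm, turn 0.6 deg
[[2.2,4.4,0.0,-0.0,0.0,-0.002],[6.9,14.2,0.0,-0.0,0.001,-0.005],[11.7,23.9,0.0,-0.0,0.002,-0.009],[13.9,28.4,0.0,-0.0,0.003,-0.011]]
```

Emit:
{"name": "drive_tool", "arguments": {
  "moves": [
    [1,3,0,0,0,0],
    [5,10,0,0,0.001,-0.003],
    [9,18,2,0,0.002,-0.006],
    [12,25,8,0,0.002,-0.009],
    [14,28,15,0,0.002,-0.011],
    [14,28,20,0,0.002,-0.011],
    [14,28,23,0,0.002,-0.011],
    [14,28,23,0,0.002,-0.011]
  ]
}}

```text
time_s: 32.85
tool_pos: [0.5156, 0.1981, 0.0613]
tcp_rot: [-0.072, 0.997, -0.0, -0.0]
contact_force: [-0.1, 0.1, -1.9]
grip_width: 0.0227
```

Emit:
{"name": "drive_tool", "arguments": {
  "moves": [
    [0,0,2,0,0,0],
    [0,0,4,0,0,0],
    [0,0,6,0,0,0],
    [0,0,8,0,0,0],
    [0,0,8.5,0,0,0],
    [0,0,8.5,0,0,0]
  ]
}}

```text
time_s: 33.45
tool_pos: [0.5155, 0.1981, 0.0528]
tcp_rot: [-0.072, 0.997, -0.0, -0.0]
contact_force: [-0.0, -0.0, -1.2]
grip_width: 0.0232
```

Run:
```python
from h import *
s=snapshot("scene"); crop(s["img"],"c35.png",330,200,130,110,6)
where()
```

```text
t 33.5 tcp [515.6 198.1  52.8] head -171.79 tilt 0.03 F [-0.35  0.94 -2.08] w 22.4
```

View pics/c35.png

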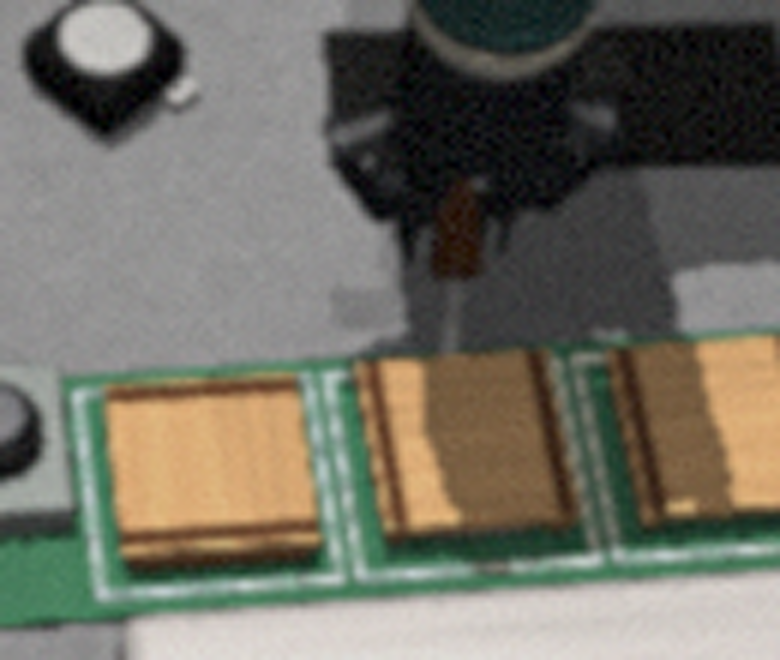

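All three are centred in their bays. Withdraw.

Emit:
{"name": "drive_tool", "arguments": {
  "moves": [
    [4,0,0,0,0,0],
    [12,0,0,0,0,0],
    [24,0,0,0,0,0],
    [40,0,0,0,0,0],
    [58,0,0,0,0,0],
    [76,0,0,0,0,0],
    [92,0,0,0,0,0],
    [104,0,0,0,0,0]
  ]
}}

```text
time_s: 34.3
tool_pos: [0.41, 0.1828, 0.0528]
tcp_rot: [-0.072, 0.997, -0.0, -0.001]
contact_force: [0.5, 0.4, -2.1]
grip_width: 0.0229
```

Emit:
{"name": "drive_tool", "arguments": {
  "moves": [
    [2,0,-5,0,0,0],
    [2,0,-20,0,0,0],
    [2,0,-45,0,0,0],
    [2,0,-62,0,0,0],
    [2,0,-65,0,0,0]
  ]
}}

```text
time_s: 34.8
tool_pos: [0.4102, 0.1831, 0.12]
tcp_rot: [-0.072, 0.997, 0.0, 0.001]
contact_force: [0.4, -0.2, -1.5]
grip_width: 0.0228
```

Run:
```python
from h import *
s=snapshot("scene"); crop(s["img"],"c36.png",300,170,220,140,3.6)
where()
plan(.383,.285,.12,92,11,"l")
```

```text
t 34.85 tcp [409.6 183.  119.4] head -171.78 tilt 0.1 F [ 0.54  0.67 -1.72] w 22.4
dist 105 mm, turn 96.2 deg
[[1.1,9.5,-0.1,0.0,0.0,0.153],[2.1,19.1,-0.1,0.0,0.0,0.305],[3.2,28.6,-0.2,0.0,0.0,0.458],[4.3,38.1,-0.2,0.001,0.0,0.611],[5.3,47.6,-0.3,0.001,0.001,0.763],[6.4,57.2,-0.4,0.001,0.001,0.916],[7.5,66.7,-0.4,0.001,0.001,1.069],[8.6,76.2,-0.5,0.001,0.001,1.221],[9.6,85.8,-0.5,0.001,0.001,1.374],[10.7,95.3,-0.6,0.001,0.001,1.527],[11.8,104.8,-0.6,0.001,0.001,1.679]]
```

View pics/c36.png

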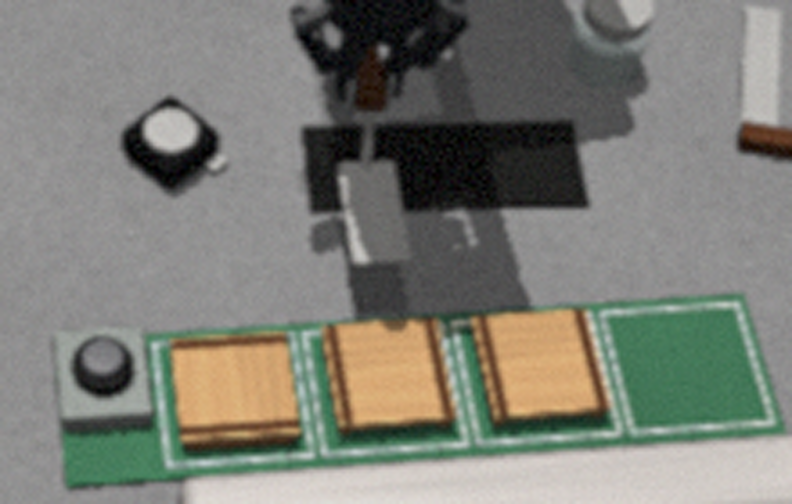

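Run:
```python
from h import *
s=snapshot("scene"); print(bp(s,472,172,.07),bp(s,470,190,0))
plan(.382,.291,.12,94,12,"l")
```

```text
[0.25844902 0.40095194 0.07      ] [0.26941797 0.40878796 0.        ]
dist 112 mm, turn 94.2 deg
[[0.9,9.2,-0.1,-0.0,0.0,0.137],[1.9,18.5,-0.3,-0.0,0.0,0.274],[2.8,27.7,-0.4,-0.0,0.0,0.411],[3.7,37.0,-0.5,-0.0,0.0,0.548],[4.6,46.2,-0.7,-0.0,0.0,0.685],[5.6,55.5,-0.8,-0.0,0.0,0.822],[6.5,64.7,-0.9,-0.0,0.0,0.959],[7.4,74.0,-1.1,-0.0,0.0,1.096],[8.4,83.2,-1.2,-0.0,0.0,1.233],[9.3,92.5,-1.3,-0.0,0.0,1.37],[10.2,101.7,-1.5,-0.0,0.0,1.507],[11.1,111.0,-1.6,-0.0,0.0,1.644]]
```

Emit:
{"name": "drive_tool", "arguments": {
  "moves": [
    [0,12,0,0,0,0.14],
    [0,24,0,0,0,0.28],
    [0,36,0,0,0,0.42],
    [0,48,0,0,0,0.56],
    [2,60,0,0,0,0.7],
    [4,72,0,0,0,0.84],
    [6,82,0,0,0,0.98],
    [8,92,0,0,0,1.12]
  ]
}}

```text
time_s: 35.7
tool_pos: [0.387, 0.2728, 0.1172]
tcp_rot: [0.472, 0.882, -0.001, -0.001]
contact_force: [-0.6, 0.1, -1.1]
grip_width: 0.0231
```

Run:
```python
from h import *
where(); plan(.382,.291,.10,94,5,"l")
```

```text
t 35.7 tcp [387.  272.8 117.2] head 123.72 tilt 0.12 F [-0.55  0.07 -1.07] w 23.1
dist 26 mm, turn 29.7 deg
[[3.6,1.2,3.4,-0.0,0.0,0.104],[7.2,2.4,6.9,-0.001,0.0,0.207],[10.8,3.6,10.3,-0.001,0.0,0.311],[14.4,4.8,13.7,-0.002,0.0,0.415],[17.9,6.0,17.2,-0.002,0.0,0.519]]
```

Emit:
{"name": "drive_tool", "arguments": {
  "moves": [
    [4,1,5,0,0,0.12],
    [9,3,12,-0.001,0,0.24],
    [13,4,22,-0.001,0,0.36],
    [17,6,35,-0.002,0,0.48],
    [18,6,50,-0.002,0,0.519],
    [18,6,62,-0.002,0,0.519],
    [18,6,69,-0.002,0,0.519],
    [18,6,69,-0.002,0,0.519]
  ]
}}

```text
time_s: 36.5
tool_pos: [0.3812, 0.2906, 0.0469]
tcp_rot: [0.682, 0.731, -0.001, -0.0]
contact_force: [-0.3, 0.1, -2.5]
grip_width: 0.0226
```

Run:
```python
from h import *
where(); plan(.382,.291,.0455,94,1,"l")
s=snapshot("side"); crop(s["img"],"c37.png",340,270,120,140,4)
```

```text
t 36.5 tcp [381.2 290.6  46.9] head 93.98 tilt 0.14 F [-0.28  0.07 -2.5 ] w 22.6
dist 2 mm, turn 0.1 deg
[[0.3,0.9,1.4,-0.002,0.001,-0.0]]
```

View pics/c37.png

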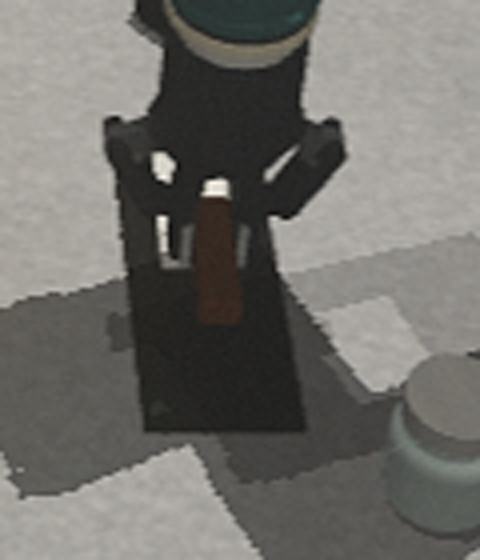

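Emit:
{"name": "drive_tool", "arguments": {
  "moves": [
    [0,0,0.6,-0.002,0.001,0],
    [0,0,1.2,-0.002,0.001,0],
    [0,0,1.5,-0.002,0.001,0],
    [0,0,1.5,-0.002,0.001,0]
  ]
}}

```text
time_s: 36.95
tool_pos: [0.3816, 0.2908, 0.0463]
tcp_rot: [0.682, 0.731, 0.0, 0.0]
contact_force: [-0.4, 0.3, -0.4]
grip_width: 0.0224
```

Emit:
{"name": "drive_tool", "arguments": {
  "moves": [
    [0,0,0.5,0,0,0],
    [0,0,0.7,0,0,0]
  ]
}}

```text
time_s: 37.15
tool_pos: [0.3817, 0.291, 0.046]
tcp_rot: [0.682, 0.731, 0.001, 0.0]
contact_force: [-2.4, 0.8, 5.9]
grip_width: 0.0227
```

Emit:
{"name": "drive_tool", "arguments": {
  "moves": [
    [0,0,0,0,0,0],
    [0,0,0,0,0,0],
    [0,0,0,0,0,0],
    [0,0,0,0,0,0],
    [0,0,0,0,0,0],
    [0,0,0,0,0,0]
  ],
  "hand": 0.8
}}

```text
time_s: 37.75
tool_pos: [0.3817, 0.2909, 0.0459]
tcp_rot: [0.682, 0.731, 0.001, 0.0]
contact_force: [0.5, 0.5, -0.2]
grip_width: 0.0684
```

Emit:
{"name": "drive_tool", "arguments": {
  "moves": [
    [0,0,-5,0,0,0],
    [0,0,-20,0,0,0],
    [0,0,-50,0,0,0],
    [0,0,-85,0,0,0],
    [0,0,-115,0,0,0],
    [0,0,-125,0,0,0],
    [0,0,-125,0,0,0]
  ]
}}

```text
time_s: 38.45
tool_pos: [0.3826, 0.2915, 0.1725]
tcp_rot: [0.682, 0.731, 0.002, 0.001]
contact_force: [0.0, 0.4, 0.4]
grip_width: 0.0684
```

Run:
```python
from h import *
where(); s=snapshot("wrist"); cv2.imwrite("pics/w2.png",s["img"])
s=snapshot("scene"); crop(s["img"],"c38.png",300,170,220,140,3.6)
s=snapshot("side"); crop(s["img"],"c39.png",240,220,200,200,3)
```

```text
t 38.45 tcp [382.6 291.5 172.5] head 93.98 tilt 0.3 F [0.04 0.45 0.36] w 68.4
```

View pics/w2.png

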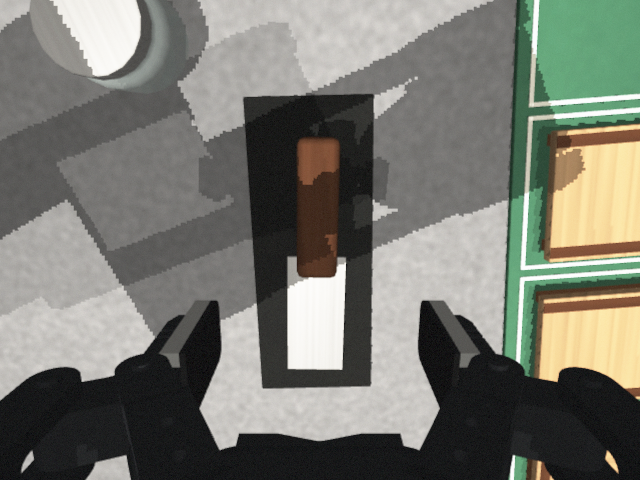

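View pics/c38.png

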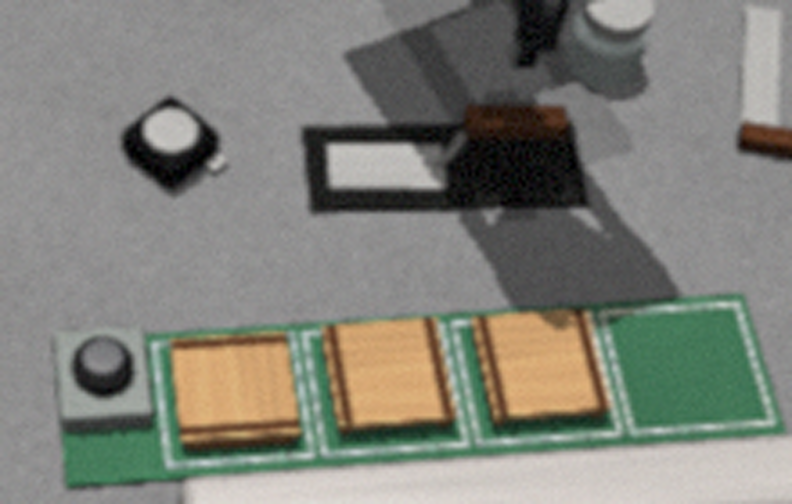

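View pics/c39.png

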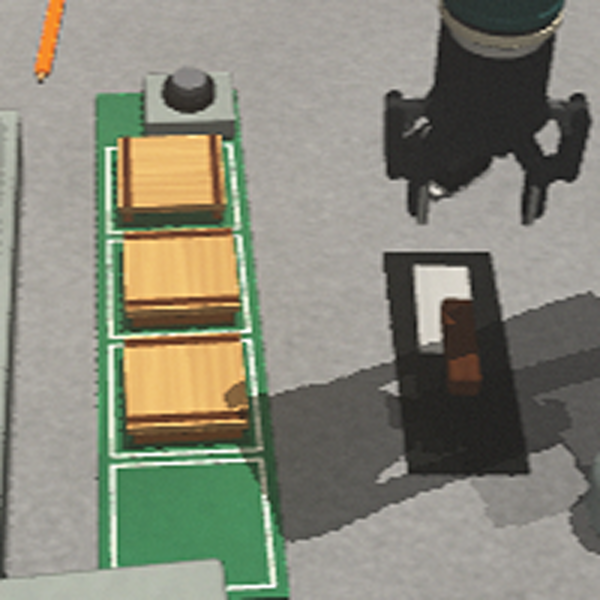

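Run:
```python
from h import *
s=snapshot("scene"); d=snapshot("side")
crop(s["img"],"c40.png",312,250,40,40,14); crop(d["img"],"c41.png",280,230,50,40,14)
o,v=ray(s,300+104.5/3.6-.5,170+357.5/3.6-.5); o2,v2=ray(d,240+190.5/3-.5,220+80.5/3-.5)
A=np.column_stack([v,-v2]); t=np.linalg.lstsq(A,o2-o,rcond=None)[0]; print(o+v*t[0],o2+v2*t[1])
```

```text
[ 0.61377266 -0.00804666  0.04590947] [ 0.61377555 -0.00804485  0.0459076 ]
```

View pics/c40.png

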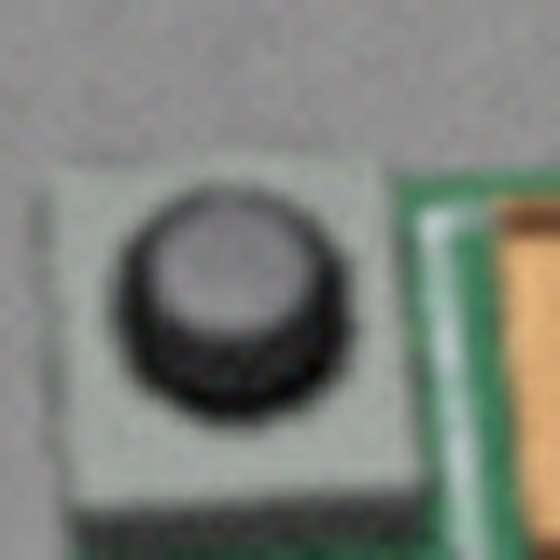

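View pics/c41.png

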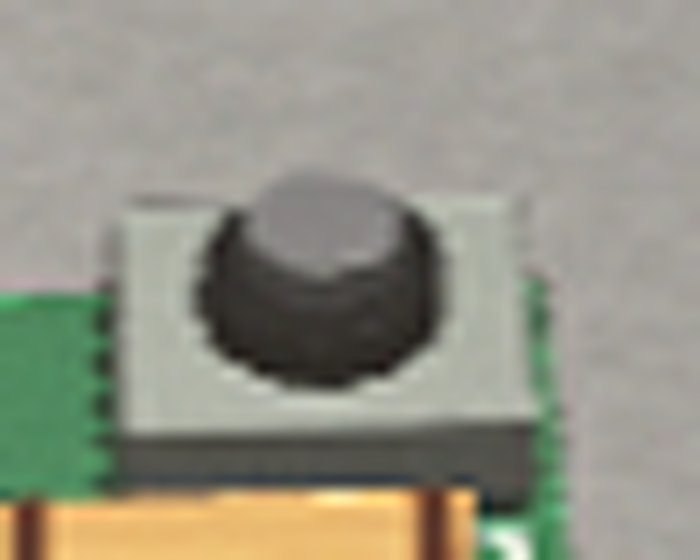

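Run:
```python
from h import *
where(); plan(.6138,-.008,.12,94,9,"l")
```

```text
t 38.7 tcp [380.5 290.3 169.5] head 93.97 tilt 0.09 F [ 0.72 -0.45  0.31] w 68.3
dist 382 mm, turn 0.1 deg
[[-34.9,23.6,5.5,-0.0,0.0,-0.0],[-69.7,47.1,11.0,-0.0,0.0,-0.0],[-104.6,70.7,16.5,-0.0,0.0,-0.0],[-139.4,94.3,22.0,-0.001,0.0,-0.0],[-174.3,117.8,27.5,-0.001,0.0,-0.0],[-209.1,141.4,33.0,-0.001,0.001,-0.0],[-244.0,165.0,38.5,-0.001,0.001,-0.0],[-278.8,188.6,44.0,-0.001,0.001,-0.0],[-313.7,212.1,49.5,-0.001,0.001,-0.0]]
```

Emit:
{"name": "drive_tool", "arguments": {
  "moves": [
    [-30,20,0,0,0,0],
    [-70,47,0,0,0,0],
    [-110,74,0,0,0,0],
    [-150,101,0,0,0,0],
    [-190,128,5,0,0,0],
    [-230,156,15,0,0,0],
    [-270,183,25,0,0,0],
    [-305,206,35,0,0,0]
  ],
  "hand": 0,
  "newtons": 20
}}

```text
time_s: 39.5
tool_pos: [0.6079, -0.002, 0.1326]
tcp_rot: [0.682, 0.731, -0.001, -0.001]
contact_force: [0.4, 0.5, -0.3]
grip_width: 0.0001
```

Run:
```python
from h import *
where(); plan(.6138,-.008,.052,94,3,"l")
```

```text
t 39.5 tcp [607.9  -2.  132.6] head 93.93 tilt 0.17 F [ 0.35  0.53 -0.33] w 0.1
dist 81 mm, turn 0.2 deg
[[-2.1,1.9,26.9,-0.001,0.0,-0.0],[-4.2,3.8,53.7,-0.002,0.0,-0.001],[-6.4,5.7,80.6,-0.003,0.001,-0.001]]
```

Emit:
{"name": "drive_tool", "arguments": {
  "moves": [
    [-3,3,20,0,0,0],
    [-6,6,45,-0.002,0,0],
    [-6,6,65,-0.003,0.001,0],
    [-6,6,76,-0.003,0.001,0],
    [-6,6,80,-0.003,0.001,0],
    [-6,6,80,-0.003,0.001,0]
  ]
}}

```text
time_s: 40.1
tool_pos: [0.6136, -0.0074, 0.0519]
tcp_rot: [0.682, 0.731, -0.0, -0.001]
contact_force: [0.0, 0.3, 0.5]
grip_width: -0.0004
```

Run:
```python
from h import *
where()
s=snapshot("scene"); crop(s["img"],"c42.png",300,220,70,60,9)
s=snapshot("side"); crop(s["img"],"c43.png",270,190,70,80,7)
```

```text
t 40.1 tcp [613.6  -7.4  51.9] head 93.94 tilt 0.08 F [0.02 0.35 0.51] w -0.4
```

View pics/c42.png

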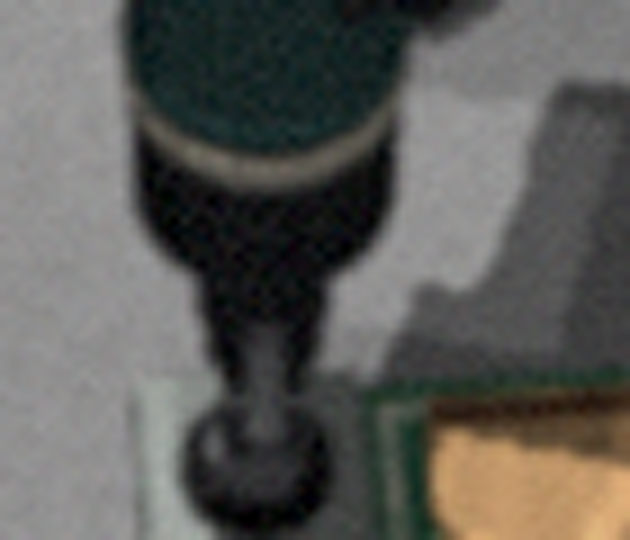

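View pics/c43.png

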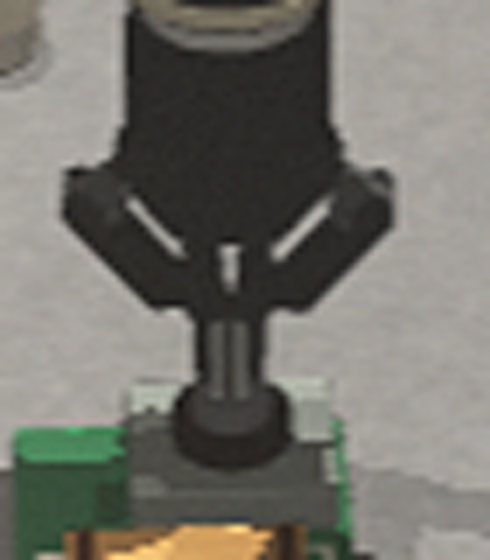

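Fingers stand right over the cap, no contact yet. Press in small steps.

Emit:
{"name": "drive_tool", "arguments": {
  "moves": [
    [0,0,2,0,0,0],
    [0,0,4,0,0,0],
    [0,0,6,0,0,0],
    [0,0,8,0,0,0],
    [0,0,9,0,0,0],
    [0,0,10,0,0,0]
  ]
}}

```text
time_s: 40.8
tool_pos: [0.6155, -0.0074, 0.0439]
tcp_rot: [0.682, 0.731, 0.001, 0.001]
contact_force: [-0.8, 0.9, 15.2]
grip_width: 0.0004
```

Emit:
{"name": "drive_tool", "arguments": {
  "moves": [
    [0,0,0.5,0,0,0],
    [0,0,1,0,0,0],
    [0,0,1,0,0,0]
  ]
}}

```text
time_s: 41.1
tool_pos: [0.6155, -0.0074, 0.0439]
tcp_rot: [0.682, 0.731, 0.001, 0.001]
contact_force: [-2.0, 0.8, 11.5]
grip_width: -0.0002
```

Emit:
{"name": "drive_tool", "arguments": {
  "moves": [
    [0,0,1.5,0,0,0],
    [0,0,2.5,0,0,0],
    [0,0,2.5,0,0,0],
    [0,0,2.5,0,0,0]
  ]
}}

```text
time_s: 41.5
tool_pos: [0.6156, -0.0074, 0.0438]
tcp_rot: [0.682, 0.731, 0.001, 0.001]
contact_force: [-5.8, 1.7, 22.2]
grip_width: -0.0002
```

Run:
```python
from h import *
where()
s=snapshot("side"); crop(s["img"],"c44.png",270,190,70,80,7)
```

```text
t 41.5 tcp [615.6  -7.4  43.8] head 93.95 tilt 0.22 F [-5.76  1.72 22.24] w -0.2
```

View pics/c44.png

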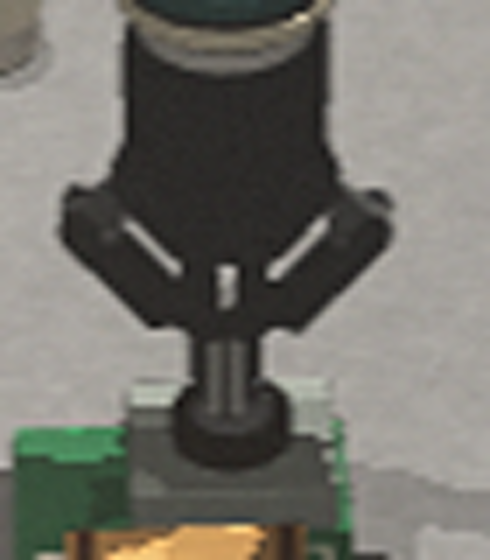

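Emit:
{"name": "drive_tool", "arguments": {
  "moves": [
    [0,0,-3,0,0,0],
    [0,0,-8,0,0,0],
    [0,0,-18,0,0,0],
    [0,0,-35,0,0,0],
    [0,0,-60,0,0,0],
    [0,0,-90,0,0,0],
    [0,0,-115,0,0,0],
    [0,0,-120,0,0,0]
  ]
}}

```text
time_s: 42.35
tool_pos: [0.6169, -0.0077, 0.167]
tcp_rot: [0.682, 0.731, 0.003, 0.003]
contact_force: [1.0, -0.8, 0.6]
grip_width: -0.0004
```

Emit:
{"name": "drive_tool", "arguments": {
  "moves": [
    [-10,-20,0,0,0,0],
    [-25,-45,0,0,0,0],
    [-45,-75,0,0,0,0],
    [-65,-95,0,0,0,0],
    [-75,-105,0,0,0,0],
    [-75,-105,0,0,0,0]
  ]
}}

```text
time_s: 42.95
tool_pos: [0.516, -0.0906, 0.1656]
tcp_rot: [0.683, 0.73, 0.002, 0.003]
contact_force: [0.2, -0.1, -0.8]
grip_width: 0.0003
```

Run:
```python
from h import *
where()
s=snapshot("scene"); crop(s["img"],"c45.png",300,170,220,140,3.6); cv2.imwrite("pics/sc45.png",s["img"])
s=snapshot("side"); crop(s["img"],"c46.png",240,190,200,200,3)
```

```text
t 42.95 tcp [516.  -90.6 165.6] head 93.84 tilt 0.4 F [ 0.19 -0.15 -0.82] w 0.3
```

View pics/c45.png

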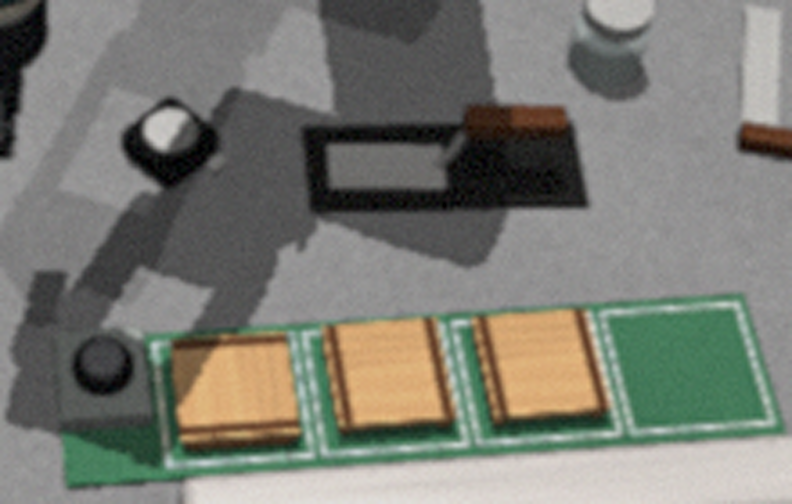

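View pics/c46.png

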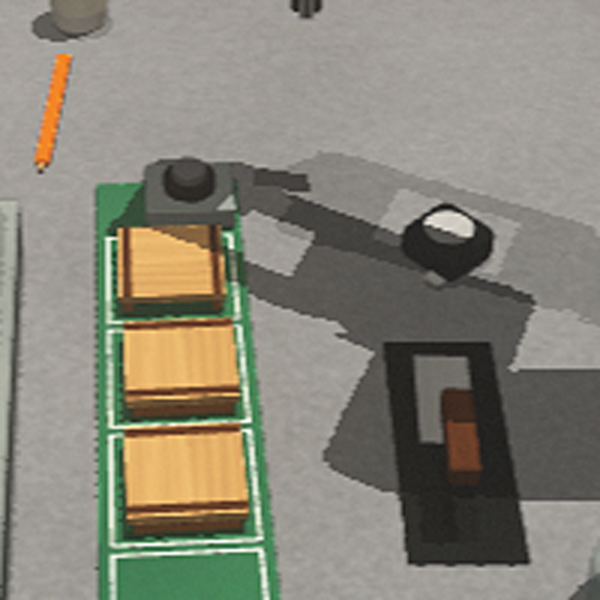

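View pics/sc45.png

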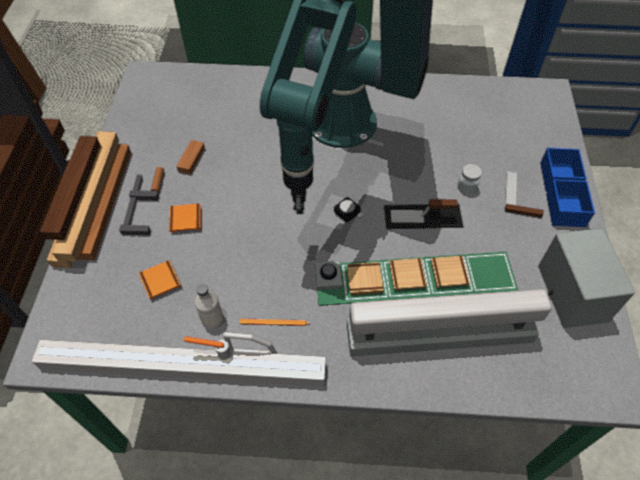

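Run:
```python
from h import *
s=snapshot("scene"); L=np.radians(8.3); X=np.array([np.cos(L),np.sin(L)]); Y=np.array([-X[1],X[0]])
for n,p,b in (("A",[(172,346),(287,338),(300,432),(181,443)],(.620,.0925)),("C",[(325,328),(437,318),(455,420),(341,432)],(.602,.208)),("B",[(474,317),(585,308),(608,411),(491,422)],(.585,.3247))):
    q=bq(s,p,.028,300,170,3.6); sq(q); e=q.mean(0)-b; print(n,(e@X).round(4),(e@Y).round(4))
where(); print(r.sign_off())
```

```text
centre [0.6246 0.0922] sides [0.0857, 0.089, 0.0836, 0.0897] ang%90 [7.  8.5 7.4 9.8]
A 0.0045 -0.0009
centre [0.6031 0.2092] sides [0.0928, 0.0879, 0.0916, 0.0869] ang%90 [ 7.6  9.8  6.9 10.7]
C 0.0013 0.0011
centre [0.5865 0.3237] sides [0.0942, 0.0876, 0.0931, 0.0897] ang%90 [5.7 9.3 6.9 9.9]
B 0.0014 -0.0012
t 43.1 tcp [518.3 -89.4 166.1] head 93.95 tilt 0.54 F [ 0.3  -0.8  -0.38] w 0.1
the job is handed in; nothing more can be done
None
```

The job is done and handed in at 43 s of the 210 s; handing in gives no verdict. Only three boards were there, and each was carried on the lifter into its own bay. After I set the second board down, it was knocked about 26 mm along the row, so I picked it up on the lifter again and re-placed it.

My last camera checks:
- **Boards:** all three lie within about 5 mm of their bay centres and within a few degrees of square, and look flat.
- **Lifter:** it lies flat lengthwise on its mat, let go.
- **Start button:** it stopped moving down at about 22 N, roughly 6 mm or more below its rest height. After I backed off it looked up again, but I judged both by force, tool height and picture, since the button's travel can't be read directly.
- **Tape, pencil and orange look-alikes:** they appear in the same places as at the start.
- **Arm:** it stands clear and touches nothing.

No check failed. For the first board, the last picture put it 4.5 mm from its bay centre, against about 1 mm in an earlier, closer crop. I put that down to coarse corner reading in the arm's shadow; both are well inside the 20 mm limit.

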